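# Unstack the repotting kit onto its layout tray

### The arm

A 6-joint arm with a two-finger parallel gripper is mounted at the origin on the work surface. World frame = base frame: x ahead of the robot, y to its left, z up, the work surface at z = 0. Lengths are in mm, angles in degrees, forces in N, time in s.
With the tool pointing down it reaches from about 350 to 850 mm from the base axis. Payload 8.1 kg.
Tool frame: the origin (TCP) lies at the very end of the fingers, on their centre line; the grasp point (between the pads) lies 19 mm behind it; z points along the fingers, y is the direction in which the jaws open and shut (so a half turn about z gives the same grasp; the last joint's range is limited). The gripper opens to 85 mm and grips with 20 to 120 N. Pads are 22 mm wide; open, the fingers measure 114 mm over their backs; the gripper's body (76 mm by 85 mm) begins 54 mm behind the grasp point. The pads swing forward as they close: fully open they stand 13 mm farther back than shut.
Start: joints at [64.893, 7.471, 85.268, -0, 87.261, -4.893], TCP at [207.295, 563.058, 231.292] pointing down, gripper open.
Joint ranges: [-169.43, 169.43], [-51.17, 129.36], [1.28, 143.12], [-76.62, 256.62], [0, 156.53], [-152.29, 152.29]. Speed limits (degrees/s): [136.94, 136.94, 159.86, 180, 180, 180].

### API

Orientations are given as [roll, pitch, yaw] about the fixed x, y, z axes, in that order (R = Rz(yaw) Ry(pitch) Rx(roll)).
In Python, from bench import sensors, viewer, job gives the robot as it stands.
- The arm moves only by the shell command python3 -m pendant 'ROWS' [FORCE]. ROWS is JSON, one flat list of numbers, 5 for each row, row after row: the shift along the world's x, y, z in mm, then the turn about the world's z in rad, then the finger opening in mm, from 0 to 85.4. In form: [x, y, z, twist, hand, x, y, z, twist, hand, ...]. A call has 1 to 12 rows; each row shifts and turns the pose as measured when the row begins; what a row does not reach is not made up. A row lasts 1/12 s, in which the tool goes at most 41.7 mm and 7.16 degrees, less where a joint would pass 70% of its speed; a pose out of reach is approached as far as the arm can. A call with a gripper value outside its range is refused whole. The fingers move at their own pace and stop on an object; FORCE is the grip in N (left out, the last holds). Time passes only in rows, so rows that do not move let the fingers close. It gives the time, the measured TCP pose, the force and the opening at its end, in the units of the state.
- sensors.sense(): the state, without advancing time (a new reading comes with each control period).
- viewer.snapshot(name): name is "side" or "top" or "wrist"; returns a dict with "frame" (400x640x3 uint8, blue, green, red), "z_map" (400x640 float32, mm along the optical axis (not along the pixel's ray), 0 where there is no reading), "fx", "fy", "cx", "cy" (pixels), "view" (4x4, takes a point from world to camera coordinates). Camera axes: x right, y down, z forward; pixel columns grow to the right and rows downward; lengths in mm; the calibration is good to about 2 mm. A picture is of the moment at which its call begins.
- job.hand_in(): hands the job in, once; it reports no verdict.
The state is a dict: "time": time; "joint_pos": joint angles; "qd": joint speeds; "joint_efforts": joint torques, N m; "tool_pos": TCP position; "tcp_rot": TCP orientation; "ft_force": force on the tool from outside, world axes, zero at the start; "wrist_torque": the same for the moment, N m; "finger_gap": finger opening in mm.
Only numpy, scipy, OpenCV 4.12 (cv2) and the standard library are available. Lean on these libraries where they do the work, as an engineer would, in place of code of your own. Each camera call takes 0.05 s, during which the arm holds its last target.

### The job

Take apart the stack on the grey turntable (yellow pot on blue pot in terracotta saucer) and lay out the repotting kit on the white tray as drawn there: each pot, still mouth down, and the saucer, right way up, centred on the ring of its own colour, and the wooden stake lying lengthwise in the brown oblong. The pots and saucer are ceramic, so set them down rather than dropping them or tipping them over, and leave the red tin and the brass connector standing where they are on the turntable.

Things in the scene. Friction and masses are not known exactly. Their poses are not given: they have to be found in the camera images.
- yellowpot_mid (a point): Yellow ceramic pot, mouth down, top of the stack: 34 mm high, 36 mm across its 10 mm high collar at the bottom, narrowing to 29 mm at the top, small dark drain hole in the top face; about 50 g. It stands on the blue pot's flat top. Point: on its axis, half-way up (17 mm above its underside); z up.
- bluepot_mid (a point): Blue ceramic pot, mouth down, middle of the stack: 48 mm high, 50 mm across its 10 mm high collar at the bottom, narrowing to 43 mm at the flat top, about 110 g. It stands inside the saucer on the saucer's floor (5 mm above the saucer's underside), so its lowest 11 mm are hidden by the saucer's wall with about 3 mm of play all round. Point: on its axis, half-way up (24 mm above its underside); z up.
- saucer_mid (a point): Round terracotta saucer, bottom of the stack, open side up: 66 mm outside diameter (60 mm at the foot), 16 mm high, wall 5 mm, floor 5 mm thick, about 90 g. It stands on the turntable, whose flat top (280 mm across) is 25 mm above the counter. Point: on its axis, 8 mm above its underside; z up.
- stake_mid (a point): Small wooden plant stake lying on the turntable: 100 mm long, 16 mm wide, 14 mm high, stepped to a point over the last 24 mm at its +x end; 20 g. Point: middle of its length, half-way up (7 mm above its underside); x along its length, z up.
- spot_yellow: Yellow ring drawn on the white tray: 46 mm inside, 56 mm outside diameter; the place of the yellow pot. Origin: its centre, on the tray's surface (8 mm above the counter). The tray is 276 mm square with a blue rim that stands 14 mm above the counter; the four drawn places lie about 124 mm apart in a square, in a different arrangement each time.
- spot_blue: Blue ring drawn on the white tray: 60 mm inside, 70 mm outside diameter; the place of the blue pot. Origin: its centre, on the tray's surface.
- spot_saucer: Terracotta-coloured ring drawn on the white tray: 76 mm inside, 86 mm outside diameter; the place of the saucer. Origin: its centre, on the tray's surface.
- spot_stake: Brown oblong outline drawn on the white tray: 118 by 34 mm outside, 110 by 26 mm inside; the place of the stake, either way round. Origin: its centre, on the tray's surface; x along its length.
- tin: Small red seed tin on the turntable, 38 mm across, 32 mm high; not to be moved. Origin: centre of its underside.
- connector: Small brass hose connector on the turntable, 32 mm across, 30 mm high; not to be moved. Origin: centre of its underside.
Things that resemble listed ones, but are neither listed nor needed, are in the scene too. What is shaped like the part that bears stake_mid but turquoise is not meant.

How it is judged:
By the outcome, as a careful person would: the job done as asked, in the order asked, and still so for the second after the job is handed in, with the robot touching nothing.
It also fails if it takes over 112 s, if anything falls off the work surface, if the arm or the gripper's body presses on something with over 40 N, if the wrist force passes 120 N, or if a joint passes its speed limit or range.

## Working session

There is one attempt and no reset: what is moved stays moved. The work goes in short steps, Python scripts to look and compute and a shell command to move; the robot and the scene stay as the last step left them, time stands still between calls to the robot, and variables do not carry over. Pictures are saved under pics/ and viewed, and the job is handed in when it is done.

```bash
ls; mkdir -p pics; cat > h.py <<'E'
import numpy as np, cv2
from bench import sensors, viewer, job
def snap(n,save=None):
    s=viewer.snapshot(n)
    if save: cv2.imwrite('pics/'+save,s['frame'])
    return s
def ray(s,u,v,z):
    "pixel -> world on plane z"
    V=np.array(s['view']);R=V[:3,:3];t=V[:3,3]
    d=R.T@np.array([(u-s['cx'])/s['fx'],(v-s['cy'])/s['fy'],1.]);c=-R.T@t
    return c+d*(z-c[2])/d[2]
def proj(s,p):
    V=np.array(s['view']);q=V[:3,:3]@np.array(p,float)+V[:3,3]
    return np.array([s['fx']*q[0]/q[2]+s['cx'],s['fy']*q[1]/q[2]+s['cy']])
def cloud(s):
    V=np.array(s['view']);z=s['z_map'];v,u=np.mgrid[:z.shape[0],:z.shape[1]]
    P=np.stack([(u-s['cx'])/s['fx']*z,(v-s['cy'])/s['fy']*z,z],-1)
    return (P-V[:3,3])@V[:3,:3]
E
python3 - <<'E'
from h import *
for n in('side','top','wrist'):
    s=snap(n,n+'0.png');V=np.array(s['view']);print(n,s['fx'],(-V[:3,:3].T@V[:3,3]).round(),V[:3,:3].round(2).tolist())
print(sensors.sense())
E
```

```text
pics
side 406.79523826409417 [ -57. -623.  654.] [[0.64, -0.77, -0.02], [-0.45, -0.35, -0.82], [0.62, 0.53, -0.57]]
top 468.194119978822 [ 305. -105. 1458.] [[0.02, -1.0, 0.01], [-0.99, -0.02, -0.14], [0.14, -0.01, -0.99]]
wrist 352.4151981173653 [140. 587. 373.] [[0.35, 0.94, -0.0], [0.9, -0.33, 0.28], [0.26, -0.1, -0.96]]
{'time': 0.15, 'joint_pos': array([ 6.48934474e+01,  7.50812026e+00,  8.53155955e+01, -4.29223051e-04,
        8.72606555e+01, -4.89320521e+00]), 'qd': array([-0.00276668, -0.1178425 , -0.2481035 , -0.05744841, -0.03020912,
       -0.04466719]), 'joint_efforts': array([ 6.93388902e-04, -5.70056891e+01, -5.01160669e+01, -1.38730784e-04,
        9.53755458e-03, -7.05065395e-05]), 'tool_pos': array([207.11222414, 562.66771161, 230.44840558]), 'tcp_rot': array([-1.79915900e+02, -6.76962686e-03,  1.59786668e+02]), 'ft_force': array([-0.3988723 , -0.59382217, -0.6155964 ]), 'wrist_torque': array([ 0.03449967, -0.01567913,  0.02701017]), 'finger_gap': 85.38649328405201}
```

View pics/top0.png

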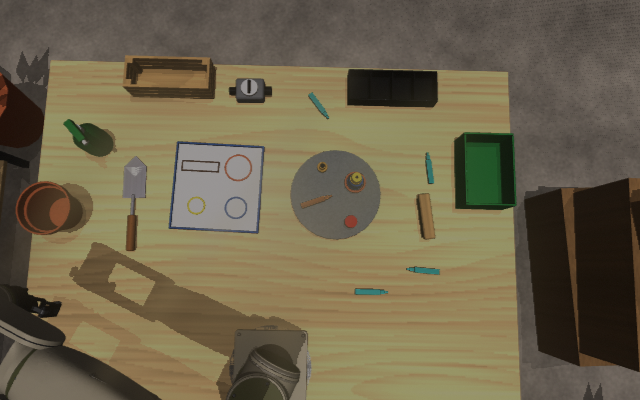

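View pics/side0.png

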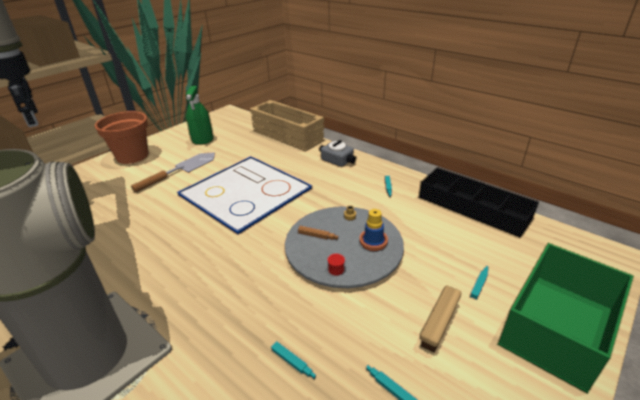

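View pics/wrist0.png

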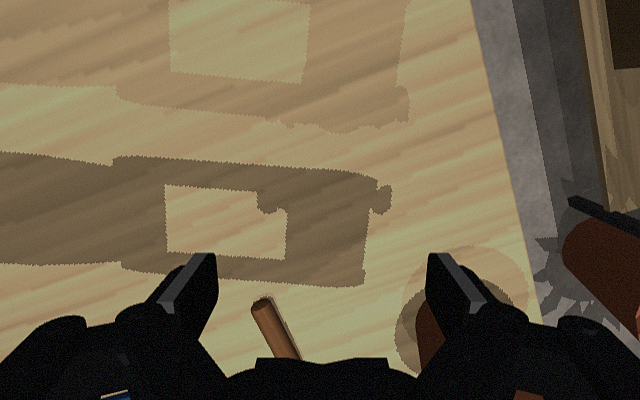

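```bash
python3 - <<'E'
from h import *
s=snap('top');f=s['frame']
c=cv2.resize(f[130:250,160:400],None,fx=3.3,fy=3.3,interpolation=cv2.INTER_CUBIC);cv2.imwrite('pics/topcrop.png',c)
s2=snap('side');c=cv2.resize(s2['frame'][150:300,170:420],None,fx=3.2,fy=3.2,interpolation=cv2.INTER_CUBIC);cv2.imwrite('pics/sidecrop.png',c)
for n,u,v,z in [('tin',350,221,57),('conn',322,167,55),('yel top',356,176,112),('stake',316,200,39),('ringT',238,167,8),('ringB',236,208,8),('ringY',196,205,8),('obl',200,166,8),('tt',336,194,25)]:
    print(n,ray(s,u,v,z).round(1))
E
```

```text
tin [ 437.2 -230.2   57. ]
conn [ 601. -143.   55.]
yel top [ 564.5 -241.5  112. ]
stake [ 501. -127.   39.]
ringT [604.5 120.4   8. ]
ringB [474.4 120.9   8. ]
ringY [480.9 245.4   8. ]
obl [604.8 239.9   8. ]
tt [ 523.1 -188.8   25. ]
```

View pics/topcrop.png

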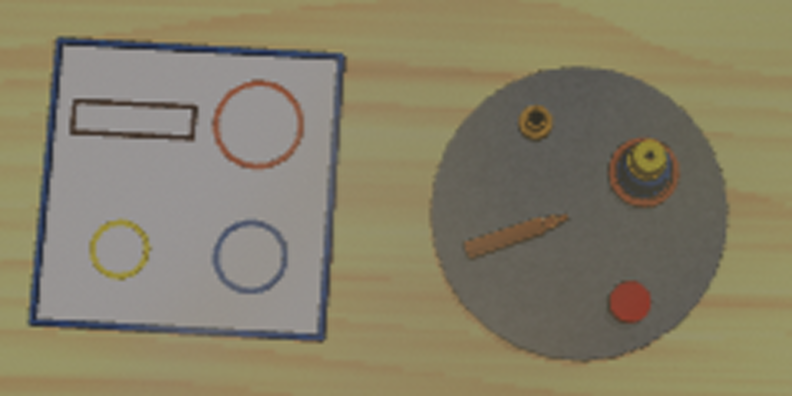

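View pics/sidecrop.png

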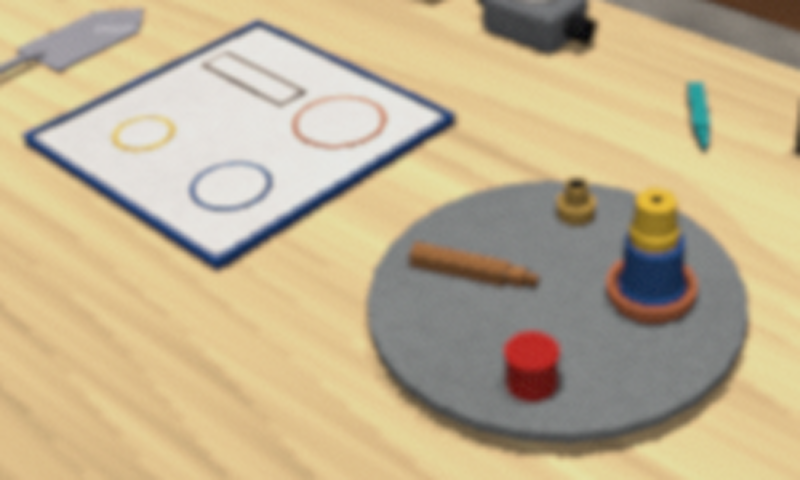

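Candidates in the top image:
- **Stake:** the brown stepped stick on the turntable at (316,200) is the one I want. The turquoise look-alikes at (318,105), (430,168), (423,270) and (371,292), and the wooden bar at (427,216), are not.
- **Yellow pot:** at (356,177) on the stack, with a drain hole. The brass connector at (322,167) is similar in colour, but not it.
- **Blue pot and saucer:** directly below the yellow pot. The big terracotta pot at (47,208) is not the saucer.
- **Rings:** terracotta (238,167), blue (236,208), yellow (196,205), and the oblong (200,166).

The crops confirm these. Next I'll move to look at the tray with the wrist camera.

```bash
python3 -m pendant '[25,-32,9,0.03,85, 25,-32,9,0.03,85, 25,-32,9,0.03,85, 25,-32,9,0.03,85, 25,-32,9,0.03,85, 25,-32,9,0.03,85, 25,-32,9,0.03,85, 25,-32,9,0.03,85, 25,-32,9,0.03,85, 25,-32,9,0.03,85, 25,-32,9,0.03,85, 0,0,0,0,85]'
python3 - <<'E'
from h import *
snap('wrist','w1.png');t=sensors.sense();print(t['tool_pos'],t['tcp_rot'],t['time'],t['joint_pos'])
E
```

```text
time: 1.25
tool_pos: [479.1, 201.9, 327.7]
tcp_rot: [-179.5, 0.0, -179.9]
ft_force: [0.8, 1.1, -0.1]
finger_gap: 84.9
[477.56169809 203.92890778 326.98597339] [-1.79589821e+02 -8.51333939e-02 -1.79934849e+02] 1.3 [ 17.72269718  -5.98651285  88.95693085  -0.36796043  97.23497672
 -72.38844459]
```

View pics/w1.png

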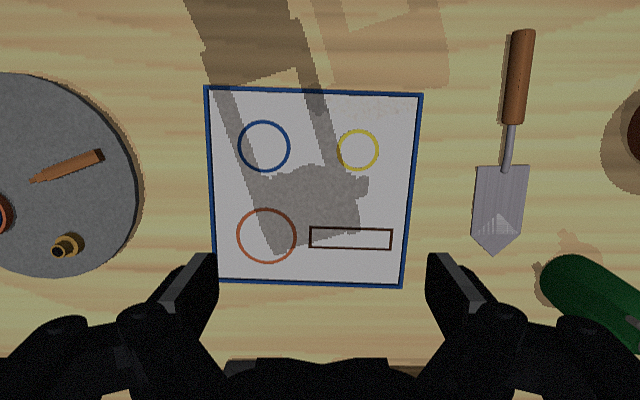

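The wrist view shows the whole tray: blue ring (264,146), yellow (358,150), terracotta (266,236) and oblong (350,238). I'll fit them now.

```bash
cat >> h.py <<'E'
def rings(s,z=8,dbg=False):
    f=s['frame'];hsv=cv2.cvtColor(f,cv2.COLOR_BGR2HSV);out={}
    # tray interior: region by projected box
    for n,p0,lo,hi,rad in [('blue',(474,121),(100,90,30),(125,255,255),38),('yellow',(481,245),(22,90,60),(33,255,255),32),('terra',(604,120),(3,70,40),(16,255,255),47),('oblong',(605,240),None,None,0)]:
        m=np.zeros(f.shape[:2],np.uint8)
        C=cloudplane(s,z)
        d=C[...,:2]-np.array(p0)
        if n=='oblong':
            reg=(abs(d[...,0])<30)&(abs(d[...,1])<66)
            V=hsv[...,2].astype(float); m=reg&(hsv[...,1]>60)
        else:
            reg=np.hypot(d[...,0],d[...,1])<rad+10
            m=reg&(cv2.inRange(hsv,lo,hi)>0)
        pts=C[m][:,:2].astype(np.float32)
        if len(pts)<20: print(n,'few',len(pts));continue
        if n=='oblong':
            r=cv2.minAreaRect(pts);out[n]=r
        else:
            A=np.c_[2*pts,np.ones(len(pts))];x=np.linalg.lstsq(A,(pts**2).sum(1),rcond=None)[0]
            R=np.sqrt(x[2]+x[0]**2+x[1]**2);res=np.hypot(*(pts-x[:2]).T)-R
            out[n]=(x[:2].round(1),R.round(1),res.std().round(2),len(pts))
    return out
def cloudplane(s,z):
    V=np.array(s['view']);R=V[:3,:3];c=-R.T@V[:3,3]
    v,u=np.mgrid[:400,:640]
    d=np.stack([(u-s['cx'])/s['fx'],(v-s['cy'])/s['fy'],np.ones(u.shape)],-1)@R
    return c+d*((z-c[2])/d[...,2])[...,None]
E
python3 - <<'E'
from h import *
for n in('wrist','top'):
    s=snap(n); print(n)
    for k,v in rings(s).items(): print(k,v)
    print(cloud(s)[110 if n=='wrist' else 190, 315 if n=='wrist' else 220])
print(sensors.sense()['tool_pos'])
E
```

```text
wrist
blue (array([476. , 122.7]), np.float64(32.6), np.float64(1.24), 499)
yellow (array([480.6, 246.3]), np.float64(25.6), np.float64(1.4), 413)
terra (array([603.2, 120.7]), np.float64(40.6), np.float64(1.39), 562)
oblong ((605.51025390625, 240.04220581054688), (117.8061752319336, 33.622581481933594), 88.61080932617188)
[427.08626407 193.25832713   7.70580546]
top
blue few 1
yellow (array([480.5, 246. ]), np.float64(25.7), np.float64(1.62), 70)
terra (array([603.3, 121.1]), np.float64(40.5), np.float64(1.73), 145)
oblong ((605.47705078125, 239.2274169921875), (116.33355712890625, 34.03998947143555), 88.30683135986328)
[529.39261443 172.76550495  10.87684297]
[475.39791404 206.8476413  325.82099019]
```

```bash
python3 -m pendant '[2,-36,0,0,85, 2,-36,0,0,85, 2,-36,0,0,85, 2,-36,0,0,85, 2,-36,0,0,85, 2,-36,0,0,85, 2,-36,0,0,85, 2,-36,0,0,85, 2,-36,0,0,85, 2,-36,0,0,85, 2,-36,0,0,85, 0,0,0,0,85]'
python3 - <<'E'
from h import *
snap('wrist','w2.png');t=sensors.sense();print(t['tool_pos'],t['tcp_rot'],t['time'],t['joint_pos'].round())
E
```

```text
time: 2.4
tool_pos: [489.7, -181.9, 318.5]
tcp_rot: [180.0, -0.8, -177.8]
ft_force: [0.6, -0.1, -0.5]
finger_gap: 85.2
[ 489.83588101 -179.25733765  318.45165895] [ 179.83543645   -0.75496649 -177.81076063] 2.45 [ -26.   -5.   89.   -0.   97. -118.]
```

View pics/w2.png

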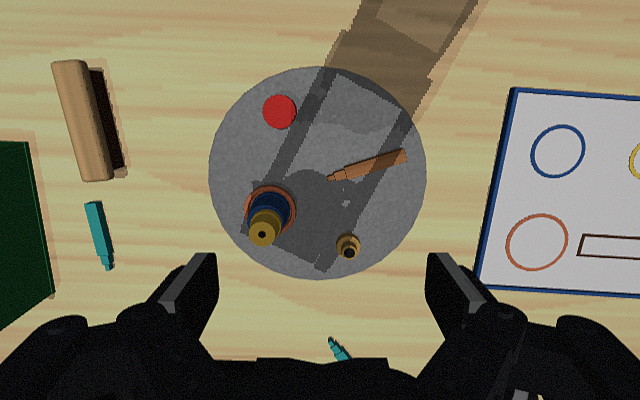

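The wrist view shows the stack: yellow top at (263,233), saucer rim around (271,210), stake (370,165), tin (279,111) and connector (349,246).

```bash
cat >> h.py <<'E'
def circ(p):
    A=np.c_[2*p,np.ones(len(p))];x=np.linalg.lstsq(A,(p**2).sum(1),rcond=None)[0]
    return x[:2],np.sqrt(x[2]+x[0]**2+x[1]**2)
def blob(s,z,lo,hi,c0,r):
    hsv=cv2.cvtColor(s['frame'],cv2.COLOR_BGR2HSV);C=cloudplane(s,z)
    m=(cv2.inRange(hsv,lo,hi)>0)&(np.hypot(C[...,0]-c0[0],C[...,1]-c0[1])<r)
    return C[m][:,:2].astype(np.float32),m
E
python3 - <<'E'
from h import *
s=snap('wrist');C=cloud(s);hsv=cv2.cvtColor(s['frame'],cv2.COLOR_BGR2HSV)
u0=263;v0=233
c=s['frame'][150:270,200:320];cv2.imwrite('pics/w2c.png',cv2.resize(c,None,fx=5,fy=5,interpolation=cv2.INTER_NEAREST))
def top(name,z,tol,c0,r):
    m=(abs(C[...,2]-z)<tol)&(np.hypot(C[...,0]-c0[0],C[...,1]-c0[1])<r)
    p=C[m]; q=p[:,:2].astype(np.float32)
    if len(q)<10: print(name,len(q));return
    print(name,len(q),'meanz',p[:,2].mean().round(1),'enc',[np.round(x,1) for x in cv2.minEnclosingCircle(q)],'cen',q.mean(0).round(1))
top('yellow',112,4,(565,-241),40)
top('blue78',78,3,(565,-241),40)
top('saucer',41,2.5,(565,-241),50)
top('tin',57,4,(437,-230),35)
top('conn',55,4,(601,-143),30)
top('stake',39,3,(501,-127),70)
m=(abs(C[...,2]-39)<3)&(np.hypot(C[...,0]-501,C[...,1]+127)<70)
print(cv2.minAreaRect(C[m][:,:2].astype(np.float32)))
print('hole ray',ray(s,262.5,234,112))
E
```

```text
yellow 567 meanz 112.0 enc [array([ 561.6, -242.8]), np.float64(14.7)] cen [ 560.9 -242.3]
blue78 279 meanz 78.0 enc [array([ 560.5, -244.3]), np.float64(21.6)] cen [ 549.5 -244.8]
saucer 575 meanz 40.8 enc [array([ 559. , -244.5]), np.float64(32.6)] cen [ 548.6 -240.1]
tin 900 meanz 57.0 enc [array([ 436.7, -231.5]), np.float64(18.8)] cen [ 436.4 -231.4]
conn 194 meanz 54.8 enc [array([ 605.2, -142.9]), np.float64(10.0)] cen [ 604.6 -143. ]
stake 954 meanz 38.8 enc [array([ 500.9, -126.7]), np.float64(50.0)] cen [ 497.4 -122.1]
((499.6427917480469, -127.203125), (16.600711822509766, 99.65644073486328), 20.234622955322266)
hole ray [ 562.39551173 -238.64841762  112.        ]
```

View pics/w2c.png

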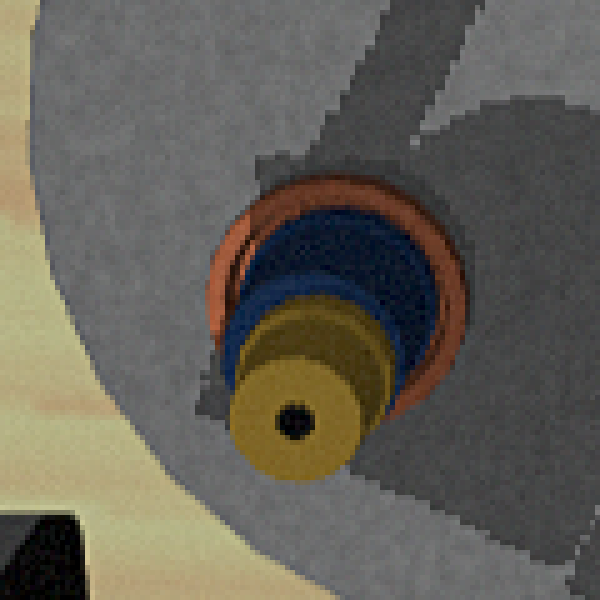

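```bash
cat > st.py <<'E'
from h import *
import sys
t=sensors.sense();print(round(t['time'],2),'tcp',t['tool_pos'].round(1),'rot',t['tcp_rot'].round(1),'F',t['ft_force'].round(1),'gap',round(t['finger_gap'],1))
if len(sys.argv)>3: print('delta',(np.array(list(map(float,sys.argv[1:4])))-t['tool_pos']).round(1))
E
python3 st.py 561.5 -243 150
```

```text
2.5 tcp [ 490.  -177.7  318.7] rot [ 179.8   -0.7 -177.7] F [ 0.1 -0.5  0.3] gap 85.2
delta [  71.5  -65.3 -168.7]
```

```bash
python3 -m pendant '[12,-11,-16,-0.01,85, 12,-11,-22,-0.01,85, 12,-11,-28,-0.01,85, 12,-11,-28,-0.01,85, 12,-11,-28,0,85, 12,-10,-28,0,85, 0,0,-18,0,85, 0,0,0,0,85, 0,0,0,0,85, 0,0,0,0,85]'
python3 st.py 561.5 -243 110
```

```text
time: 3.33
tool_pos: [570.0, -218.7, 146.5]
tcp_rot: [179.5, -0.4, -178.7]
ft_force: [-0.9, -0.4, 0.2]
finger_gap: 85.0
3.33 tcp [ 570.  -218.7  146.5] rot [ 179.5   -0.4 -178.7] F [-0.9 -0.4  0.2] gap 85.0
delta [ -8.5 -24.3 -36.5]
```

```bash
python3 -m pendant '[-4,-12,0,-0.01,85, -4,-12,0,-0.01,85, 0,0,0,0,85, 0,0,0,0,85]'
python3 st.py 561.5 -243 110; python3 - <<'E'
from h import *
s=snap('wrist','w3.png');C=cloud(s)
m=(abs(C[...,2]-112)<4)&(np.hypot(C[...,0]-561,C[...,1]+242)<25);q=C[m][:,:2].astype(np.float32)
print(len(q),cv2.minEnclosingCircle(q) if len(q) else '')
E
python3 st.py
```

```text
time: 3.67
tool_pos: [564.2, -243.6, 153.5]
tcp_rot: [179.8, 0.0, -179.8]
ft_force: [-0.2, 0.2, 0.6]
finger_gap: 85.3
3.67 tcp [ 564.2 -243.6  153.5] rot [ 179.8    0.  -179.8] F [-0.2  0.2  0.6] gap 85.3
delta [ -2.7   0.6 -43.5]
2033 ((561.90087890625, -242.73683166503906), 14.714007377624512)
3.72 tcp [ 564.3 -243.9  153.8] rot [ 1.798e+02  1.000e-01 -1.798e+02] F [ 0.7 -0.7 -0.2] gap 84.7
```

View pics/w3.png

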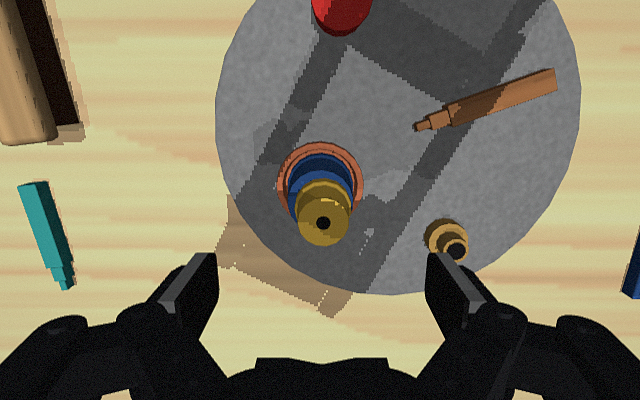

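The yellow top's hole is at (323,222), centred between the fingers. The depth fit gives (561.9,-242.7), which agrees with the first one. Descending.

```bash
python3 -m pendant '[-1,0,-10,0,85, -1,0,-15,0,80, 0,0,-15,0,75, 0,0,-12,0,70, 0,0,-8,0,65, 0,0,-3,0,60, 0,0,0,0,60, 0,0,0,0,60]'
python3 st.py 561.8 -242.7 83
```

```text
time: 4.38
tool_pos: [562.3, -244.8, 88.1]
tcp_rot: [179.9, 0.3, -179.9]
ft_force: [0.0, -0.0, 0.9]
finger_gap: 59.9
4.38 tcp [ 562.3 -244.8   88.1] rot [ 179.9    0.3 -179.9] F [ 0.  -0.   0.9] gap 59.9
delta [-0.5  2.1 -5.1]
```

```bash
python3 -m pendant '[0,2,-3,0,55, 0,0,-1,0,45, 0,0,0,0,40, 0,0,0,0,36, 0,0,0,0,32, 0,0,0,0,28, 0,0,0,0,26, 0,0,0,0,26, 0,0,0,0,26]' 25
python3 st.py 561.8 -242.7 83
```

```text
time: 5.13
tool_pos: [564.4, -243.5, 87.1]
tcp_rot: [-180.0, 0.5, -179.9]
ft_force: [-0.3, -1.2, -0.1]
finger_gap: 32.6
5.13 tcp [ 564.4 -243.5   87.1] rot [-180.     0.5 -179.9] F [-0.3 -1.2 -0.1] gap 32.6
delta [-2.6  0.8 -4.1]
```

```bash
python3 -m pendant '[0,0,3,0,26, 0,0,5,0,26, 0,0,8,0,26, 0,0,10,0,26, 0,0,12,0,26, 0,0,12,0,26, 0,0,0,0,26]'
python3 - <<'E'
from h import *
s=snap('wrist','w4.png');snap('side','s4.png')
E
python3 st.py
```

```text
time: 5.72
tool_pos: [564.3, -243.5, 143.0]
tcp_rot: [-180.0, 0.5, -179.9]
ft_force: [0.8, -0.9, -0.3]
finger_gap: 32.3
5.82 tcp [ 563.5 -243.1  140.5] rot [ 180.     0.4 -179.9] F [ 0.5 -0.1 -0.7] gap 32.6
```

View pics/w4.png

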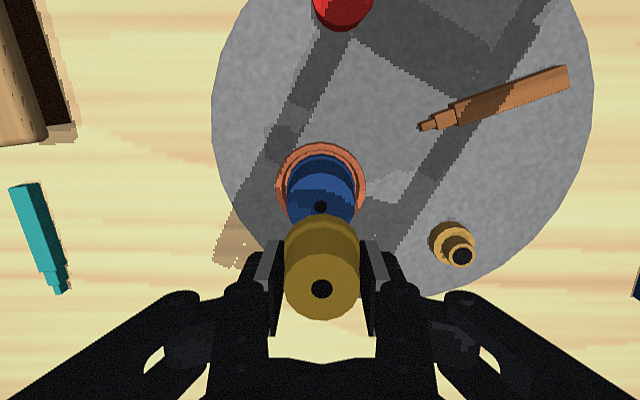

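View pics/s4.png

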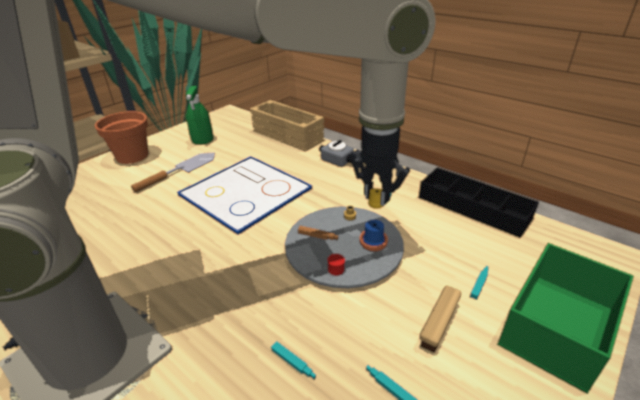

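The wrist view shows the yellow pot upright in the jaws, top at (322,290). The blue pot stands undisturbed in the saucer, and the dark spot on it at (320,207) is its own drain hole. Carrying the pot to the yellow ring.

```bash
python3 -m pendant '[-2,15,2,0,26, -5,28,2,0,26, -7,40,0,0,26, -7,40,0,0,26, -7,40,0,0,26, -7,40,0,0,26, -7,40,0,0,26, -7,40,0,0,26, -7,40,0,0,26, -7,40,0,0,26, -7,40,0,0,26, -7,40,0,0,26]'
python3 -m pendant '[-7,32,0,0,26, -3,15,0,0,26, 0,5,0,0,26, 0,0,0,0,26, 0,0,0,0,26]'
python3 - <<'E'
from h import *
s=snap('wrist','w5.png');C=cloud(s);t=sensors.sense()['tool_pos']
d=C-t
hsv=cv2.cvtColor(s['frame'],cv2.COLOR_BGR2HSV)
m=(abs(d[...,2]-25)<4)&(np.hypot(d[...,0],d[...,1])<20)&(hsv[...,1]>110);q=d[m]
print(len(q),q[:,2].mean() if len(q) else '',cv2.minEnclosingCircle(q[:,:2].astype(np.float32)) if len(q) else '')
E
python3 st.py 483 246.3 18
```

```text
time: 6.82
tool_pos: [473.9, 205.5, 137.8]
tcp_rot: [180.0, -0.1, 179.4]
ft_force: [1.4, -0.0, -0.5]
finger_gap: 32.7
time: 7.23
tool_pos: [455.7, 268.3, 134.9]
tcp_rot: [179.9, -0.4, -179.9]
ft_force: [0.0, 0.1, -0.2]
finger_gap: 32.7
4496 25.772711678548134 ((-1.295928955078125, 0.2103404998779297), 19.43105125427246)
7.28 tcp [455.8 267.9 134.8] rot [ 179.9   -0.4 -180. ] F [ 0.8 -0.2 -0.7] gap 32.6
delta [  27.2  -21.6 -116.8]
```

View pics/w5.png

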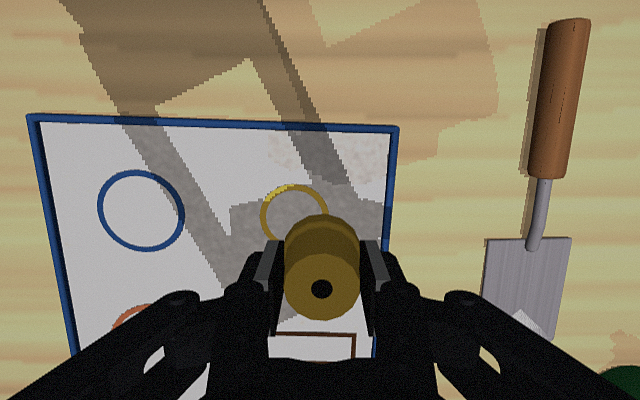

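The pot is held level with its hole at (321,289). The yellow ring shows behind it at about (293,213).

```bash
cat >> h.py <<'E'
def held(s,t,dz,lo,hi,R=45,tol=2.5):
    C=cloud(s);d=C-t;hsv=cv2.cvtColor(s['frame'],cv2.COLOR_BGR2HSV)
    m=(cv2.inRange(hsv,lo,hi)>0)&(abs(d[...,2]-dz)<tol)&(np.hypot(d[...,0],d[...,1])<R)
    n,l,st,_=cv2.connectedComponentsWithStats(m.astype(np.uint8));k=1+st[1:,4].argmax();q=d[l==k]
    return len(q),q.mean(0).round(1),[np.round(x,1) for x in cv2.minEnclosingCircle(q[:,:2].astype(np.float32))]
E
python3 - <<'E'
from h import *
s=snap('wrist');t=sensors.sense()['tool_pos']
print(held(s,t,25,(20,120,30),(35,255,255),22))
print(ray(s,321.5,289,t[2]+25)-t)
E
python3 st.py
```

```text
(3989, array([-2.9,  0.3, 25.7]), [array([-1.7,  0.1]), np.float64(14.9)])
[-0.35056888  0.35978104 25.        ]
7.33 tcp [456.2 267.5 135. ] rot [179.9  -0.4 180. ] F [ 0.5 -0.2 -1.1] gap 32.7
```

```bash
python3 -m pendant '[8,-7,-8,0,26, 9,-7,-12,0,26, 9,-7,-15,0,26, 0,0,-15,0,26, 0,0,-12,0,26, 0,0,-5,0,26, 0,0,0,0,26, 0,0,0,0,26]'
python3 st.py 482.1 246.2 18
```

```text
time: 8.0
tool_pos: [489.5, 232.3, 59.9]
tcp_rot: [-179.9, -0.4, 179.2]
ft_force: [-0.1, 0.9, -0.2]
finger_gap: 32.8
8.0 tcp [489.5 232.3  59.9] rot [-179.9   -0.4  179.2] F [-0.1  0.9 -0.2] gap 32.8
delta [ -7.4  13.9 -41.9]
```

```bash
python3 -m pendant '[-3,6,0,0.01,26, -3,6,-2,0,26, 0,0,-5,0,26, 0,0,-8,0,26, 0,0,-5,0,26, 0,0,-2,0,26, 0,0,0,0,26, 0,0,0,0,26]'
python3 st.py 482.1 246.2 18
```

```text
time: 8.67
tool_pos: [484.5, 246.4, 38.0]
tcp_rot: [180.0, -0.1, 179.9]
ft_force: [-0.4, 0.2, -0.2]
finger_gap: 32.8
8.67 tcp [484.5 246.4  38. ] rot [ 1.800e+02 -1.000e-01  1.799e+02] F [-0.4  0.2 -0.2] gap 32.8
delta [ -2.4  -0.2 -20. ]
```

```bash
python3 -m pendant '[-1,0,-3,0,26, -1,0,-5,0,26, 0,0,-5,0,26, 0,0,-3,0,26, 0,0,0,0,26, 0,0,0,0,26, 0,0,0,0,26]'
python3 st.py 482.1 246.2 18
```

```text
time: 9.25
tool_pos: [482.3, 246.1, 20.3]
tcp_rot: [-180.0, -0.1, 179.9]
ft_force: [0.3, -0.3, 0.4]
finger_gap: 32.9
9.25 tcp [482.3 246.1  20.3] rot [-1.800e+02 -1.000e-01  1.799e+02] F [ 0.3 -0.3  0.4] gap 32.9
delta [-0.2  0.1 -2.3]
```

```bash
python3 -m pendant '[0,0,-1,0,26, 0,0,-1,0,26, 0,0,0,0,26, 0,0,0,0,26]'
python3 -m pendant '[0,0,-1,0,26, 0,0,0,0,26, 0,0,0,0,26]'
```

```text
time: 9.58
tool_pos: [482.8, 246.3, 18.6]
tcp_rot: [180.0, -0.1, 179.9]
ft_force: [0.5, -0.3, -0.9]
finger_gap: 33.0
time: 9.83
tool_pos: [483.1, 246.3, 17.8]
tcp_rot: [180.0, -0.0, 179.9]
ft_force: [0.6, -0.5, -0.5]
finger_gap: 32.5
```

```bash
python3 -m pendant '[0,0,-1,0,26, 0,0,-0.5,0,26, 0,0,0,0,26, 0,0,0,0,26]'
python3 -m pendant '[0,0,-1,0,26, 0,0,-0.5,0,26, 0,0,0,0,26, 0,0,0,0,26]'
```

```text
time: 10.17
tool_pos: [483.1, 246.4, 16.2]
tcp_rot: [180.0, -0.0, 179.9]
ft_force: [0.0, -0.3, -0.2]
finger_gap: 32.8
time: 10.5
tool_pos: [483.7, 246.6, 16.4]
tcp_rot: [180.0, 0.0, 179.9]
ft_force: [0.4, -0.2, -0.6]
finger_gap: 32.6
```

```bash
python3 -m pendant '[-1,0,-1.5,0,26, 0,0,0,0,26, 0,0,0,0,26]'
python3 - <<'E'
from h import *
s=snap('side');c=cv2.resize(s['frame'][110:240,160:330],None,fx=4,fy=4,interpolation=cv2.INTER_CUBIC);cv2.imwrite('pics/s6.png',c)
s=snap('wrist','w6.png');t=sensors.sense()['tool_pos']
print(held(s,t,25,(20,120,30),(35,255,255),22))
E
python3 st.py
```

```text
time: 10.75
tool_pos: [484.1, 246.9, 16.3]
tcp_rot: [179.9, 0.2, 179.9]
ft_force: [0.2, -0.2, -0.1]
finger_gap: 32.8
(4001, array([-2.7, -0.1, 25.9]), [array([-1.3,  0.1]), np.float64(15.1)])
10.85 tcp [483.9 246.8  16.1] rot [1.799e+02 1.000e-01 1.799e+02] F [ 0.7 -0.4  0.3] gap 33.0
```

View pics/s6.png

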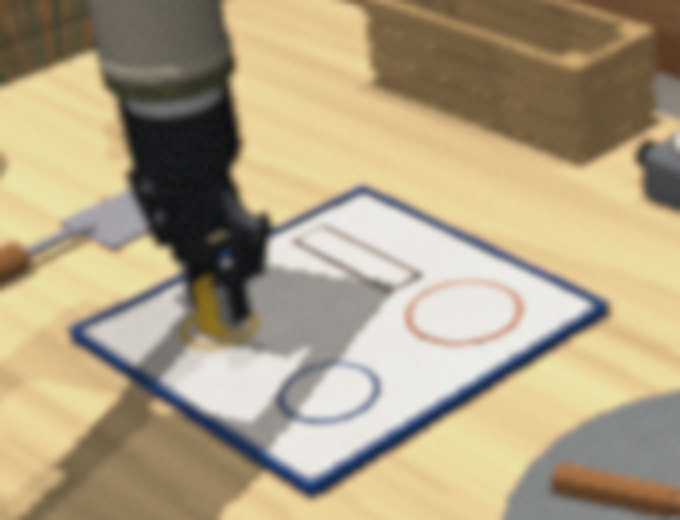

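View pics/w6.png

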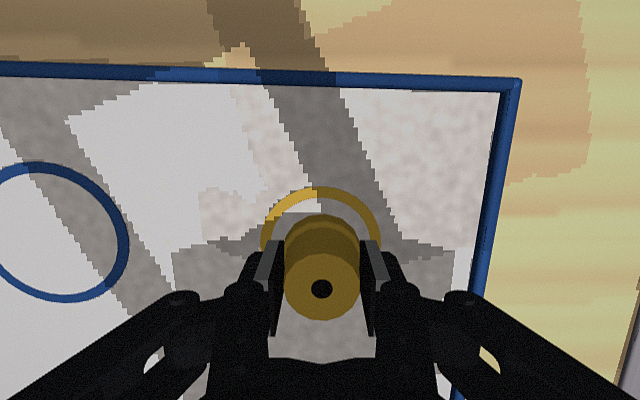

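Top at z 42.0 means the pot is standing on the tray. It's about 1.5 mm too far in +x, so I'll nudge it before release.

```bash
python3 -m pendant '[0,0,2,0,26, -1,0,0,0,26, -1,-0.5,0,0,26, 0,0,0,0,26, 0,0,0,0,26]'
python3 st.py 482.3 246.2 16.3
```

```text
time: 11.27
tool_pos: [480.8, 246.0, 17.2]
tcp_rot: [180.0, 0.0, 179.9]
ft_force: [1.0, 0.4, -0.7]
finger_gap: 32.5
11.27 tcp [480.8 246.   17.2] rot [180.    0.  179.9] F [ 1.   0.4 -0.7] gap 32.5
delta [ 1.5  0.2 -0.9]
```

```bash
python3 -m pendant '[1,0,-0.8,0,26, 0,0,-0.5,0,26, 0,0,0,0,26, 0,0,0,0,26]'
python3 -m pendant '[0,0,0,0,36, 0,0,0,0,42, 0,0,0,0,50, 0,0,0,0,60, 0,0,0,0,60, 0,0,4,0,65, 0,0,8,0,70, 0,0,14,0,80, 0,0,20,0,85, 0,0,26,0,85, 0,0,20,0,85]'
python3 - <<'E'
from h import *
s=snap('wrist','w7.png');C=cloud(s)
m=(abs(C[...,2]-42)<4)&(np.hypot(C[...,0]-480,C[...,1]-246)<25);q=C[m][:,:2].astype(np.float32)
print(len(q),cv2.minEnclosingCircle(q) if len(q) else '')
print(rings(s).get('yellow'))
E
python3 st.py
```

```text
time: 11.6
tool_pos: [482.0, 246.1, 16.1]
tcp_rot: [180.0, 0.1, 179.9]
ft_force: [-0.3, -0.2, 0.1]
finger_gap: 32.7
time: 12.52
tool_pos: [477.1, 244.1, 107.6]
tcp_rot: [-179.8, -0.5, 179.9]
ft_force: [0.2, 0.8, 0.5]
finger_gap: 84.9
1610 ((480.2768859863281, 245.9615478515625), 14.627434730529785)
(array([480.5, 245.8]), np.float64(20.0), np.float64(7.3), 1968)
12.57 tcp [479.4 245.1 112.1] rot [-179.9   -0.2  179.9] F [1.9 1.6 2.4] gap 85.0
```

View pics/w7.png

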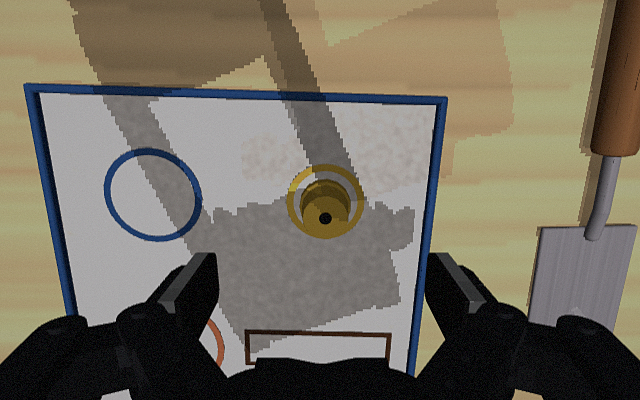

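The yellow pot stands at (480.3,246.0) against the ring centre (480.6,246.3). Now back for the blue pot.

```bash
python3 -m pendant '[3,-15,15,0,85, 5,-28,15,0,85, 6,-40,10,0,85, 6,-40,0,0,85, 6,-40,0,0,85, 6,-40,0,0,85, 6,-40,0,0,85, 6,-40,0,0,85, 6,-40,0,0,85, 6,-40,0,0,85, 6,-40,0,0,85, 6,-40,0,0,85]'
python3 -m pendant '[5,-28,0,0,85, 5,-12,0,0,85, 0,0,0,0,85, 0,0,0,0,85, 0,0,0,0,85]'
python3 st.py 560 -244 150
```

```text
time: 13.57
tool_pos: [549.7, -204.7, 170.1]
tcp_rot: [179.9, 1.1, -179.3]
ft_force: [0.8, 0.5, 0.5]
finger_gap: 84.8
time: 13.98
tool_pos: [559.1, -256.3, 172.8]
tcp_rot: [-179.9, 1.2, -179.9]
ft_force: [0.4, 0.1, 0.4]
finger_gap: 85.4
13.98 tcp [ 559.1 -256.3  172.8] rot [-179.9    1.2 -179.9] F [0.4 0.1 0.4] gap 85.4
delta [  0.9  12.3 -22.8]
```

```bash
python3 -m pendant '[0,6,-6,0,85, 0,6,-10,0,85, 0,0,-10,0,85, 0,0,-10,0,85, 0,0,-5,0,85, 0,0,0,0,85, 0,0,0,0,85]'
python3 - <<'E'
from h import *
s=snap('wrist','w8.png');C=cloud(s)
for z,r in((78,22),(41,40)):
    m=(abs(C[...,2]-z)<2.5)&(np.hypot(C[...,0]-560.5,C[...,1]+244.3)<r+4);q=C[m][:,:2].astype(np.float32)
    print(len(q),cv2.minEnclosingCircle(q))
E
python3 st.py 560.5 -244.3 45
```

```text
time: 14.57
tool_pos: [558.0, -235.4, 126.1]
tcp_rot: [180.0, 1.1, -179.5]
ft_force: [1.3, -0.9, -0.6]
finger_gap: 84.8
3999 ((560.6619873046875, -244.33792114257812), 21.527341842651367)
1841 ((559.7359619140625, -244.69407653808594), 32.80308532714844)
14.62 tcp [ 557.9 -235.4  126.1] rot [ 180.     1.1 -179.5] F [-0.2 -0.7 -0.3] gap 84.8
delta [  2.6  -8.9 -81.1]
```

View pics/w8.png

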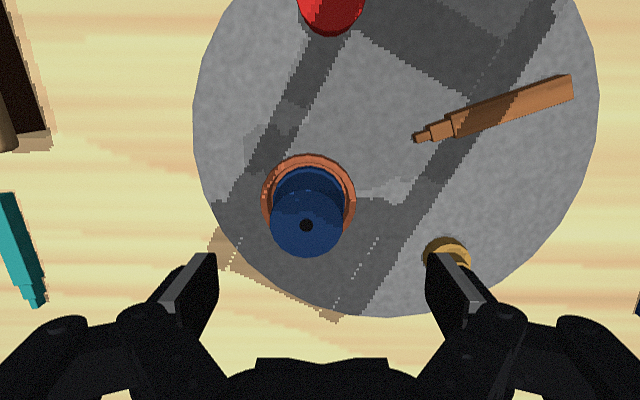

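The blue pot's top is at (306,225) and fits to (560.7,-244.3); the saucer fits to (559.7,-244.7). Lining up and descending.

```bash
python3 -m pendant '[1,-4,0,0,85, 2,-3,0,0,85, 0,0,-4,0,85, 0,0,-8,0,85, 0,0,-8,0,85, 0,0,-4,0,85, 0,0,0,0,85, 0,0,0,0,85]'
python3 st.py 561.5 -244.3 45
```

```text
time: 15.28
tool_pos: [562.0, -244.8, 100.9]
tcp_rot: [-179.9, 1.2, -179.6]
ft_force: [0.3, -0.1, 0.2]
finger_gap: 85.3
15.28 tcp [ 562.  -244.8  100.9] rot [-179.9    1.2 -179.6] F [ 0.3 -0.1  0.2] gap 85.3
delta [ -0.5   0.5 -55.9]
```

```bash
python3 -m pendant '[0,0,-5,0,85, 0,0,-10,0,82, 0,0,-12,0,76, 0,0,-12,0,70, 0,0,-9,0,68, 0,0,-4,0,66, 0,0,-1,0,66, 0,0,0,0,66, 0,0,0,0,66]'
python3 st.py 561.5 -244.3 46
```

```text
time: 16.03
tool_pos: [560.4, -243.7, 40.1]
tcp_rot: [180.0, 1.0, -179.5]
ft_force: [-0.6, 0.9, 0.5]
finger_gap: 66.4
16.03 tcp [ 560.4 -243.7   40.1] rot [ 180.     1.  -179.5] F [-0.6  0.9  0.5] gap 66.4
delta [ 1.1 -0.6  5.9]
```

```bash
python3 -m pendant '[1,0,3,0,66, 0,-0.5,3,0,66, 0,0,0,0,66, 0,0,0,0,66]' 30
python3 -m pendant '[0,0,0,0,60, 0,0,0,0,54, 0,0,0,0,50, 0,0,0,0,47, 0,0,0,0,44, 0,0,0,0,41, 0,0,0,0,38, 0,0,0,0,38, 0,0,0,0,38]'
python3 st.py
```

```text
time: 16.37
tool_pos: [562.8, -244.9, 48.8]
tcp_rot: [-179.9, 1.2, -179.5]
ft_force: [-0.5, -0.3, -0.6]
finger_gap: 65.7
time: 17.12
tool_pos: [564.0, -245.5, 50.8]
tcp_rot: [-179.9, 1.3, -179.5]
ft_force: [-0.5, 0.5, 1.8]
finger_gap: 43.1
17.12 tcp [ 564.  -245.5   50.8] rot [-179.9    1.3 -179.5] F [-0.5  0.5  1.8] gap 43.1
```

```bash
python3 -m pendant '[0,0,3,0,38, 0,0,5,0,38, 0,0,8,0,38, 0,0,10,0,38, 0,0,14,0,38, 0,0,18,0,38, 0,0,18,0,38, 0,0,12,0,38, 0,0,0,0,38, 0,0,0,0,38]'
python3 - <<'E'
from h import *
s=snap('wrist','w9.png');t=sensors.sense()['tool_pos']
print(held(s,t,27,(100,80,10),(128,255,255),30,4))
s=snap('side');c=cv2.resize(s['frame'][120:290,280:450],None,fx=3.4,fy=3.4,interpolation=cv2.INTER_CUBIC);cv2.imwrite('pics/s9.png',c)
E
python3 st.py
```

```text
time: 17.95
tool_pos: [562.6, -244.8, 146.5]
tcp_rot: [-179.9, 1.3, -179.5]
ft_force: [0.2, 0.2, -2.0]
finger_gap: 42.9
(9226, array([-5. ,  0. , 27.1]), [array([-2.8, -0. ]), np.float64(22.3)])
18.05 tcp [ 562.3 -244.7  145.6] rot [-179.9    1.2 -179.5] F [-0.4 -0.2 -1.4] gap 43.2
```

View pics/w9.png

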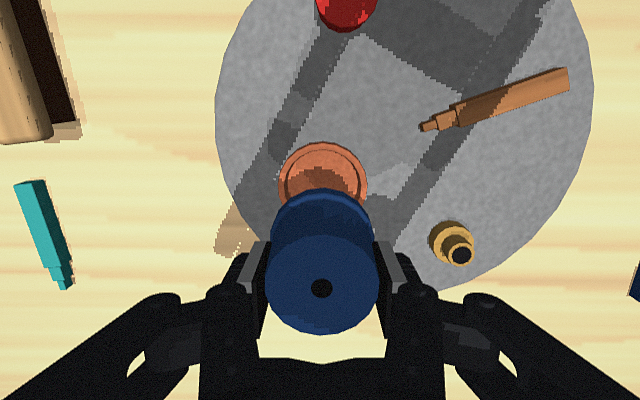

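View pics/s9.png

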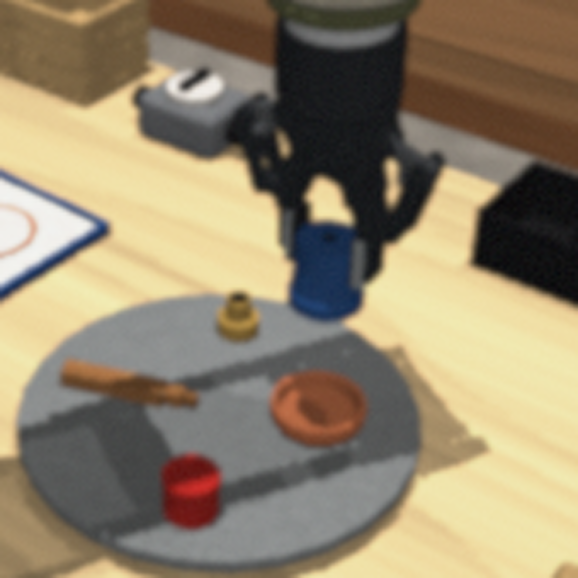

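The blue pot hangs level in the jaws with its hole at (321,288). The saucer stays in place and empty at (323,175).

```bash
python3 -m pendant '[-3,15,0,0,38, -5,28,0,0,38, -7,40,0,0,38, -7,40,0,0,38, -7,40,0,0,38, -7,40,0,0,38, -7,40,0,0,38, -7,40,0,0,38, -6,40,0,0,38, -5,20,0,0,38, 0,5,0,0,38, 0,0,0,0,38]'
python3 -m pendant '[0,0,0,0,38, 0,0,0,0,38]'
python3 st.py 478.9 122.6 29
```

```text
time: 19.05
tool_pos: [486.0, 113.2, 129.1]
tcp_rot: [180.0, -0.1, -179.8]
ft_force: [-0.5, 0.0, -0.5]
finger_gap: 43.2
time: 19.22
tool_pos: [485.2, 112.2, 127.5]
tcp_rot: [-180.0, -0.2, -179.8]
ft_force: [-0.5, -0.3, -0.2]
finger_gap: 43.3
19.22 tcp [485.2 112.2 127.5] rot [-180.    -0.2 -179.8] F [-0.5 -0.3 -0.2] gap 43.3
delta [ -6.3  10.4 -98.5]
```

```bash
python3 -m pendant '[-2,4,-5,0,38, -2,4,-10,0,38, 0,1,-13,0,38, 0,0,-13,0,38, 0,0,-12,0,38, 0,0,-6,0,38, 0,0,-2,0,38, 0,0,0,0,38, 0,0,0,0,38]'
python3 st.py 478.9 122.6 29
```

```text
time: 19.97
tool_pos: [480.9, 115.0, 59.1]
tcp_rot: [-179.9, -0.3, 179.5]
ft_force: [-0.2, -0.4, -0.9]
finger_gap: 43.3
19.97 tcp [480.9 115.   59.1] rot [-179.9   -0.3  179.5] F [-0.2 -0.4 -0.9] gap 43.3
delta [ -2.    7.6 -30.1]
```

```bash
python3 -m pendant '[-1,4,0,0,38, -1,4,-3,0,38, 0,0,-6,0,38, 0,0,-7,0,38, 0,0,-5,0,38, 0,0,-1,0,38, 0,0,0,0,38, 0,0,0,0,38]'
python3 st.py 478.9 122.6 29
python3 - <<'E'
from h import *
s=snap('wrist','w10.png');t=sensors.sense()['tool_pos']
print(held(s,t,27,(100,80,10),(128,255,255),30,4))
E
```

```text
time: 20.63
tool_pos: [480.4, 124.4, 37.0]
tcp_rot: [-179.9, -0.1, 179.5]
ft_force: [-1.0, -0.2, -1.2]
finger_gap: 43.1
20.63 tcp [480.4 124.4  37. ] rot [-1.799e+02 -1.000e-01  1.795e+02] F [-1.  -0.2 -1.2] gap 43.1
delta [-1.5 -1.8 -8. ]
(9283, array([-4.3,  0. , 27.2]), [array([-2.2, -0.2]), np.float64(22.2)])
```

View pics/w10.png

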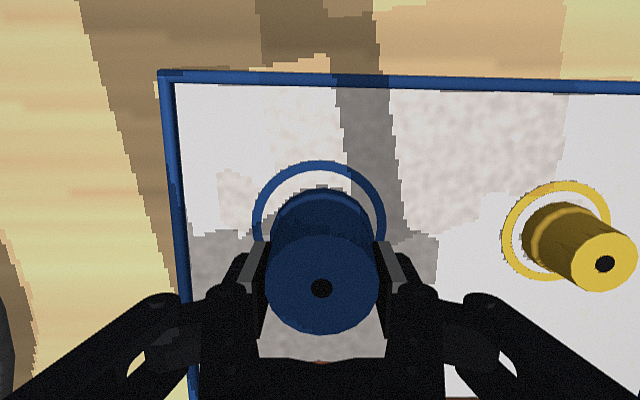

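The view shows the blue pot about to land in its ring at (320,220), with the yellow pot undisturbed.

```bash
python3 -m pendant '[-1,-1,-2,0,38, 0,-0.5,-2,0,38, 0,0,-2,0,38, 0,0,0,0,38, 0,0,0,0,38, 0,0,0,0,38]'
python3 st.py 478.6 122.8 29
```

```text
time: 21.18
tool_pos: [479.9, 122.5, 31.1]
tcp_rot: [-179.9, -0.0, 179.5]
ft_force: [-0.1, -0.3, -0.4]
finger_gap: 43.2
21.18 tcp [479.9 122.5  31.1] rot [-179.9   -0.   179.5] F [-0.1 -0.3 -0.4] gap 43.2
delta [-1.3  0.3 -2.1]
```

```bash
python3 -m pendant '[-1.5,0,-1,0,38, 0,0,-0.6,0,38, 0,0,0,0,38, 0,0,0,0,38]'
python3 -m pendant '[0,0,-0.6,0,38, 0,0,-0.5,0,38, 0,0,0,0,38, 0,0,0,0,38]'
python3 - <<'E'
from h import *
s=snap('wrist');t=sensors.sense()['tool_pos']
print(held(s,t,27,(100,80,10),(128,255,255),30,4))
E
python3 st.py
```

```text
time: 21.52
tool_pos: [478.5, 122.6, 29.5]
tcp_rot: [-179.9, -0.0, 179.5]
ft_force: [0.3, -0.3, -1.0]
finger_gap: 43.3
time: 21.85
tool_pos: [478.7, 122.6, 29.3]
tcp_rot: [-179.9, 0.0, 179.5]
ft_force: [0.5, -0.2, -1.0]
finger_gap: 43.0
(9309, array([-4.3, -0. , 27.3]), [array([-2.5, -0.4]), np.float64(22.1)])
21.9 tcp [478.7 122.6  29.2] rot [-179.9    0.   179.5] F [ 0.1  0.5 -1.5] gap 43.1
```

```bash
python3 -m pendant '[0,0,-1,0,38, 0,0,-0.5,0,38, 0,0,0,0,38, 0,0,0,0,38]'
python3 -m pendant '[0,0,-0.8,0,38, 0,0,0,0,38, 0,0,0,0,38]'
```

```text
time: 22.23
tool_pos: [479.2, 122.7, 29.3]
tcp_rot: [-179.9, 0.0, 179.5]
ft_force: [-0.8, 0.8, -1.5]
finger_gap: 43.2
time: 22.48
tool_pos: [479.3, 122.7, 29.0]
tcp_rot: [-179.9, 0.0, 179.5]
ft_force: [-1.1, 0.1, 1.8]
finger_gap: 43.2
```

It's in contact: the pot has stopped descending and Fz has flipped sign. Releasing.

```bash
python3 -m pendant '[0,0,0,0,46, 0,0,0,0,52, 0,0,0,0,60, 0,0,0,0,68, 0,0,0,0,70, 0,0,4,0,75, 0,0,8,0,80, 0,0,14,0,85, 0,0,20,0,85, 0,0,26,0,85, 0,0,30,0,85, 0,0,20,0,85]'
python3 - <<'E'
from h import *
s=snap('wrist','w11.png');C=cloud(s)
for z,p,r in((56,(476,122.7),22),(42,(480.6,246),15)):
    m=(abs(C[...,2]-z)<2.5)&(np.hypot(C[...,0]-p[0],C[...,1]-p[1])<r+5);q=C[m][:,:2].astype(np.float32)
    print(len(q),cv2.minEnclosingCircle(q) if len(q) else '')
E
python3 st.py 560 -244.6 150
```

```text
time: 23.48
tool_pos: [473.2, 121.9, 151.7]
tcp_rot: [-179.9, -0.7, 179.5]
ft_force: [-0.1, -0.1, 0.5]
finger_gap: 84.6
2723 ((475.7293701171875, 122.7725830078125), 21.5351505279541)
1141 ((480.2738037109375, 245.8892822265625), 14.853055000305176)
23.53 tcp [475.5 122.3 155.9] rot [-179.9   -0.3  179.5] F [2.1 0.7 4. ] gap 84.8
delta [  84.5 -366.9   -5.9]
```

View pics/w11.png

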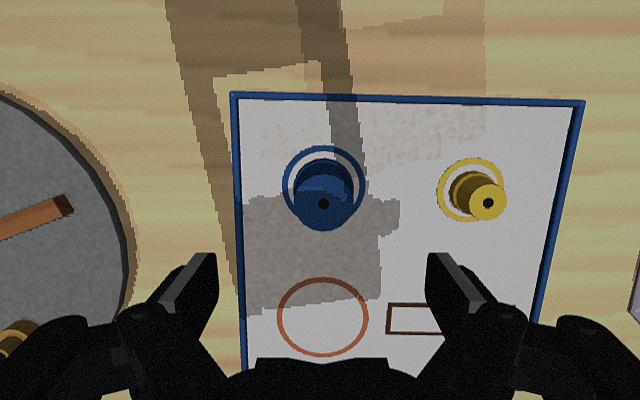

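Blue pot at (475.7,122.8) against ring centre (476.0,122.7). In the view it sits concentric at (323,190). Next, the saucer.

```bash
python3 -m pendant '[3,-15,5,0,85, 5,-28,0,0,85, 7,-40,0,0,85, 7,-40,0,0,85, 7,-40,0,0,85, 7,-40,0,0,85, 7,-40,0,0,85, 7,-40,0,0,85, 7,-35,0,0,85, 7,-22,0,0,85, 2,-10,0,0,85, 0,0,0,0,85]'
python3 -m pendant '[0,0,0,0,85, 0,0,0,0,85]'
python3 st.py 560 -244.6 100
```

```text
time: 24.53
tool_pos: [544.5, -241.6, 175.3]
tcp_rot: [-179.8, 0.8, 179.8]
ft_force: [-0.2, -0.2, 0.5]
finger_gap: 84.5
time: 24.7
tool_pos: [544.2, -240.5, 175.5]
tcp_rot: [-179.9, 0.8, 179.8]
ft_force: [0.1, 1.1, -0.1]
finger_gap: 85.1
24.7 tcp [ 544.2 -240.5  175.5] rot [-179.9    0.8  179.8] F [ 0.1  1.1 -0.1] gap 85.1
delta [ 15.8  -4.1 -75.5]
```

```bash
python3 -m pendant '[5,-2,-6,0,85, 6,-2,-10,0,85, 4,0,-14,0,85, 0,0,-16,0,85, 0,0,-14,0,85, 0,0,-6,0,85, 0,0,-2,0,85, 0,0,0,0,85, 0,0,0,0,85]'
python3 - <<'E'
from h import *
s=snap('wrist','w12.png');C=cloud(s)
m=(abs(C[...,2]-41)<1.5)&(np.hypot(C[...,0]-560,C[...,1]+244.6)<38);q=C[m][:,:2].astype(np.float32)
print(len(q),cv2.minEnclosingCircle(q))
E
python3 st.py 560 -244.6 24
```

```text
time: 25.45
tool_pos: [561.0, -234.6, 97.9]
tcp_rot: [179.9, 0.6, -179.6]
ft_force: [-0.1, -0.5, -0.1]
finger_gap: 85.2
2417 ((559.9483032226562, -244.5776824951172), 32.886173248291016)
25.5 tcp [ 561.1 -234.7   98.2] rot [ 179.9    0.6 -179.6] F [-1.   0.4 -0.1] gap 84.9
delta [ -1.1  -9.9 -74.2]
```

View pics/w12.png

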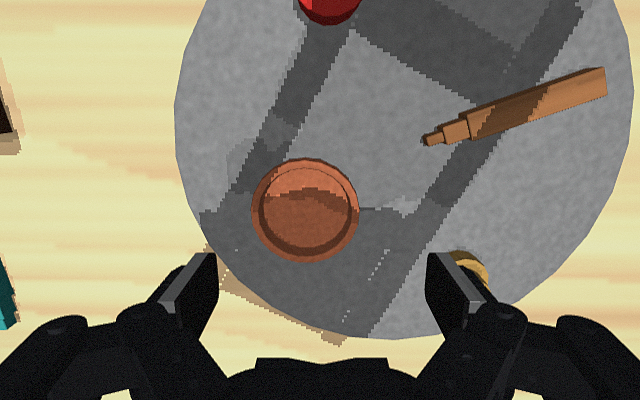

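The empty saucer is at (305,210), fitted to (559.9,-244.6). Correcting y and descending in small steps.

```bash
python3 -m pendant '[0,-5,0,0,85, 0,-4,0,0,85, 0,0,-4,0,85, 0,0,-8,0,85, 0,0,-8,0,85, 0,0,-3,0,85, 0,0,0,0,85, 0,0,0,0,85]'
python3 st.py 560.5 -244.6 24
```

```text
time: 26.17
tool_pos: [562.8, -246.4, 76.0]
tcp_rot: [-179.9, 0.9, -179.7]
ft_force: [0.2, 0.4, -0.1]
finger_gap: 85.3
26.17 tcp [ 562.8 -246.4   76. ] rot [-179.9    0.9 -179.7] F [ 0.2  0.4 -0.1] gap 85.3
delta [ -2.3   1.8 -52. ]
```

```bash
python3 -m pendant '[-1,0.5,-5,0,85, -1,0.5,-8,0,85, 0,0,-10,0,85, 0,0,-8,0,85, 0,0,-3,0,85, 0,0,0,0,85, 0,0,0,0,85, 0,0,0,0,85]'
python3 st.py 560.5 -244.6 24
```

```text
time: 26.83
tool_pos: [559.5, -244.3, 36.8]
tcp_rot: [180.0, 0.7, -179.6]
ft_force: [-0.2, 0.5, -0.0]
finger_gap: 85.2
26.83 tcp [ 559.5 -244.3   36.8] rot [ 180.     0.7 -179.6] F [-0.2  0.5 -0. ] gap 85.2
delta [  1.   -0.3 -12.8]
```

```bash
python3 -m pendant '[0.5,0,-4,0,85, 0,0,-5,0,85, 0,0,-3,0,85, 0,0,0,0,85, 0,0,0,0,85, 0,0,0,0,85]'
python3 st.py 560.5 -244.6 22
```

```text
time: 27.33
tool_pos: [561.0, -244.8, 24.9]
tcp_rot: [-179.9, 0.9, -179.6]
ft_force: [-0.1, 0.1, 0.0]
finger_gap: 85.1
27.33 tcp [ 561.  -244.8   24.9] rot [-179.9    0.9 -179.6] F [-0.1  0.1  0. ] gap 85.1
delta [-0.5  0.2 -2.9]
```

```bash
python3 -m pendant '[0,0,-1,0,80, 0,0,-1,0,76, 0,0,-0.5,0,72, 0,0,0,0,72, 0,0,0,0,72]' 25
python3 - <<'E'
from h import *
s=snap('side');c=cv2.resize(s['frame'][170:290,300:440],None,fx=4.5,fy=4.5,interpolation=cv2.INTER_CUBIC);cv2.imwrite('pics/s13.png',c)
s=snap('wrist','w13.png')
E
python3 st.py 560.5 -244.6 22
```

```text
time: 27.75
tool_pos: [561.4, -245.1, 22.8]
tcp_rot: [-179.9, 0.9, -179.6]
ft_force: [0.0, -0.6, -0.6]
finger_gap: 71.7
27.85 tcp [ 561.4 -245.1   22.7] rot [-179.9    0.9 -179.6] F [-0.4  0.6  0.2] gap 71.7
delta [-0.9  0.5 -0.7]
```

View pics/s13.png

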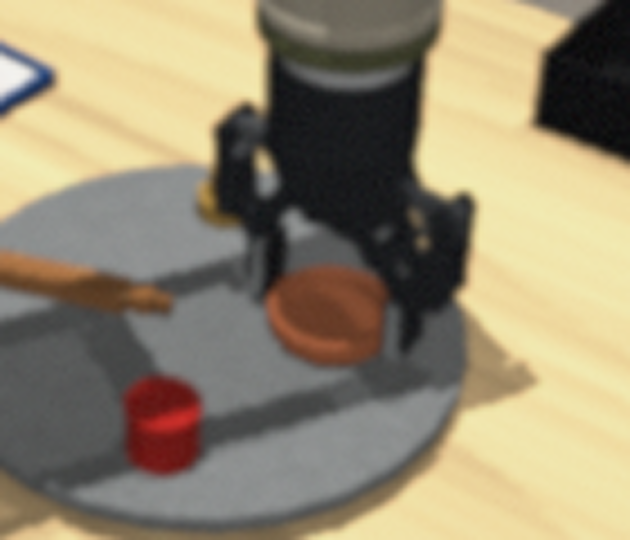

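View pics/w13.png

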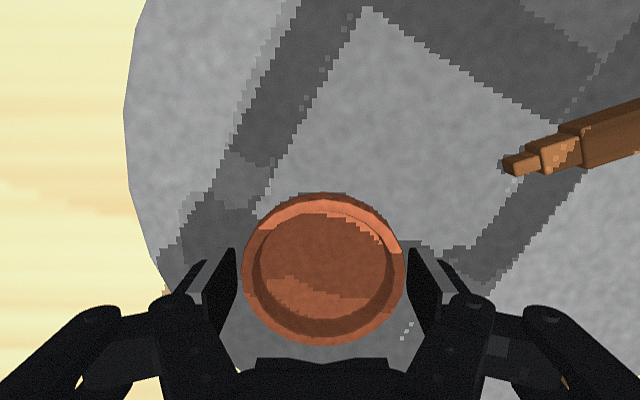

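The saucer at (323,270) sits between the pads with a gap each side, and the fingertips are low around it. Closing.

```bash
python3 -m pendant '[0,0,0,0,70, 0,0,0,0,67, 0,0,0,0,64, 0,0,0,0,61, 0,0,0,0,58, 0,0,0,0,58, 0,0,0,0,58]' 30
python3 st.py
```

```text
time: 28.43
tool_pos: [561.8, -245.1, 23.6]
tcp_rot: [-179.9, 1.0, -179.6]
ft_force: [-0.9, 0.2, 1.3]
finger_gap: 65.0
28.43 tcp [ 561.8 -245.1   23.6] rot [-179.9    1.  -179.6] F [-0.9  0.2  1.3] gap 65.0
```

```bash
python3 -m pendant '[0,0,2,0,58, 0,0,4,0,58, 0,0,6,0,58, 0,0,8,0,58, 0,0,10,0,58, 0,0,10,0,58, 0,0,0,0,58, 0,0,0,0,58]'
python3 - <<'E'
from h import *
s=snap('wrist','w14.png');t=sensors.sense()['tool_pos']
print(held(s,t,17,(2,90,20),(16,255,255),40,3))
C=cloud(s)-t;
for v,u in((190,323),(275,323),(345,323)): print(C[v,u].round(1))
s=snap('side');c=cv2.resize(s['frame'][150:290,300:440],None,fx=4.2,fy=4.2,interpolation=cv2.INTER_CUBIC);cv2.imwrite('pics/s14.png',c)
E
python3 st.py
```

```text
time: 29.1
tool_pos: [561.5, -245.1, 68.3]
tcp_rot: [-179.9, 0.9, -179.6]
ft_force: [-0.6, 0.3, -2.4]
finger_gap: 64.3
(6213, array([-3.4,  0.2, 16.7]), [array([-1.5,  0.2]), np.float64(33.5)])
[-19.6   0.8 -44.3]
[3.5 0.9 6.8]
[ 81.7   1.6 -43. ]
29.2 tcp [ 561.6 -245.1   67.9] rot [-179.9    1.  -179.6] F [-0.  -0.2 -1. ] gap 64.8
```

View pics/s14.png

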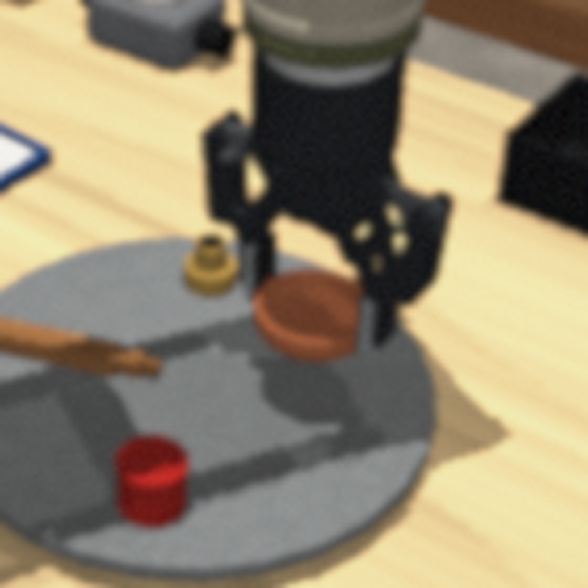

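View pics/w14.png

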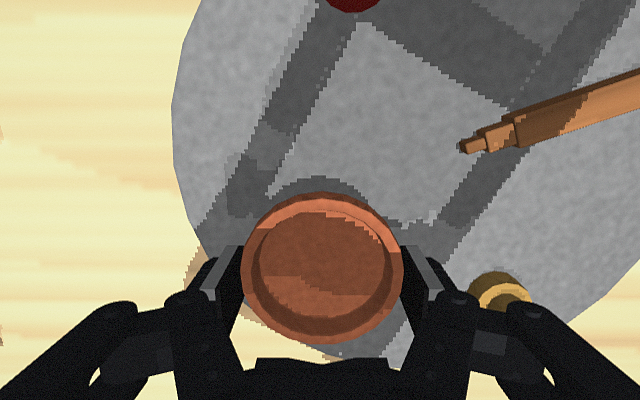

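The saucer is held level at (322,268), rim about 17 mm above the TCP. Raising and carrying it to the terracotta ring.

```bash
python3 -m pendant '[1,5,16,0,58, 2,12,20,0,58, 4,25,16,0,58, 5,35,4,0,58, 5,35,0,0,58, 6,38,0,0,58, 6,38,0,0,58, 6,38,0,0,58, 6,38,0,0,58, 6,35,0,0,58, 5,30,0,0,58, 3,12,0,0,58]'
python3 -m pendant '[0,4,0,0,58, 0,0,0,0,58, 0,0,0,0,58]'
python3 st.py 604.8 120.7 7
```

```text
time: 30.2
tool_pos: [611.5, 107.5, 120.4]
tcp_rot: [-180.0, 0.5, 179.8]
ft_force: [0.6, -1.9, -1.5]
finger_gap: 64.5
time: 30.45
tool_pos: [610.6, 114.2, 118.5]
tcp_rot: [-180.0, 0.4, -179.9]
ft_force: [-0.5, 0.4, -1.0]
finger_gap: 64.8
30.45 tcp [610.6 114.2 118.5] rot [-180.     0.4 -179.9] F [-0.5  0.4 -1. ] gap 64.8
delta [  -5.8    6.5 -111.5]
```

```bash
python3 -m pendant '[-3,3,-6,0,58, -3,3,-11,0,58, 0,0,-14,0,58, 0,0,-14,0,58, 0,0,-12,0,58, 0,0,-7,0,58, 0,0,-2,0,58, 0,0,0,0,58, 0,0,0,0,58]'
python3 st.py 604.8 120.7 7
```

```text
time: 31.2
tool_pos: [601.1, 111.1, 44.4]
tcp_rot: [-179.8, 0.2, 179.4]
ft_force: [0.1, -0.2, -0.6]
finger_gap: 65.1
31.2 tcp [601.1 111.1  44.4] rot [-179.8    0.2  179.4] F [ 0.1 -0.2 -0.6] gap 65.1
delta [  3.7   9.6 -37.4]
```

```bash
python3 -m pendant '[1,4,0,0,58, 1,4,-2,0,58, 0,0.5,-6,0,58, 0,0,-7,0,58, 0,0,-6,0,58, 0,0,-2,0,58, 0,0,0,0,58, 0,0,0,0,58]'
python3 - <<'E'
from h import *
s=snap('wrist','w15.png');t=sensors.sense()['tool_pos']
print(held(s,t,17,(2,90,20),(16,255,255),40,3))
E
python3 st.py 604.8 120.7 7
```

```text
time: 31.87
tool_pos: [605.5, 121.3, 21.7]
tcp_rot: [-179.9, 0.4, 179.5]
ft_force: [-0.2, -0.5, -2.3]
finger_gap: 64.4
(6298, array([-3. ,  0. , 16.9]), [array([-1.1, -0.4]), np.float64(33.4)])
31.92 tcp [605.4 121.3  21.7] rot [-179.9    0.4  179.5] F [-0.1  1.  -1.6] gap 64.7
delta [ -0.6  -0.6 -14.7]
```

View pics/w15.png

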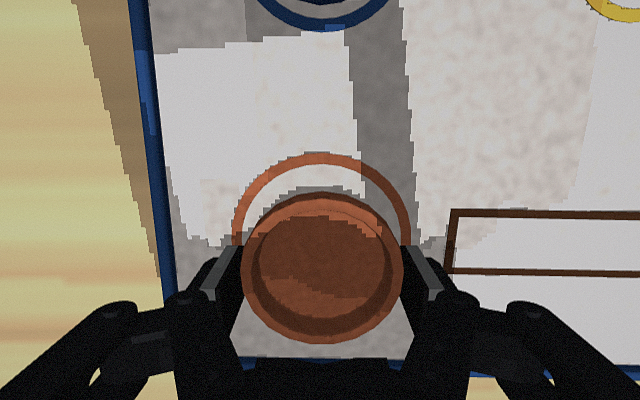

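The saucer hovers just above its ring at (322,268), and the fingers are clear of the tray rim. Lowering it.

```bash
python3 -m pendant '[-0.5,-0.5,-3,0,58, 0,0,-4,0,58, 0,0,-3,0,58, 0,0,-1,0,58, 0,0,0,0,58, 0,0,0,0,58, 0,0,0,0,58]'
python3 st.py 604.7 120.9 7
```

```text
time: 32.5
tool_pos: [605.2, 120.5, 10.0]
tcp_rot: [-179.9, 0.5, 179.5]
ft_force: [-0.3, -0.3, -1.7]
finger_gap: 64.5
32.5 tcp [605.2 120.5  10. ] rot [-179.9    0.5  179.5] F [-0.3 -0.3 -1.7] gap 64.5
delta [-0.5  0.4 -3. ]
```

```bash
python3 -m pendant '[-0.7,0.3,-1,0,58, 0,0,-1,0,58, 0,0,0,0,58, 0,0,0,0,58]'
python3 -m pendant '[0,0,-1,0,58, 0,0,-0.5,0,58, 0,0,0,0,58, 0,0,0,0,58]'
python3 -m pendant '[0,0,-1,0,58, 0,0,-0.5,0,58, 0,0,0,0,58, 0,0,0,0,58]'
python3 - <<'E'
from h import *
s=snap('wrist');t=sensors.sense()['tool_pos']
print(held(s,t,17,(2,90,20),(16,255,255),40,3))
E
```

```text
time: 32.83
tool_pos: [604.8, 120.8, 8.3]
tcp_rot: [-179.9, 0.5, 179.5]
ft_force: [-0.0, 0.3, -0.5]
finger_gap: 64.9
time: 33.17
tool_pos: [604.9, 120.9, 6.8]
tcp_rot: [-179.9, 0.5, 179.5]
ft_force: [-1.1, 0.0, -1.3]
finger_gap: 64.4
time: 33.5
tool_pos: [605.5, 121.0, 6.8]
tcp_rot: [-179.9, 0.6, 179.5]
ft_force: [1.0, 0.3, -1.6]
finger_gap: 64.5
(6336, array([-2.8, -0.1, 17. ]), [array([-1. ,  0.2]), np.float64(33.5)])
```

```bash
python3 -m pendant '[0,0,-0.3,0,68, 0,0,0,0,74, 0,0,0,0,80, 0,0,0,0,85, 0,0,3,0,85, 0,0,6,0,85, 0,0,10,0,85, 0,0,16,0,85, 0,0,24,0,85, 0,0,28,0,85, 0,0,28,0,85, 0,0,24,0,85]'
python3 - <<'E'
from h import *
s=snap('wrist','w16.png');C=cloud(s)
for z,p,r in((24,(603.2,120.7),33),(56,(476,122.7),22)):
    m=(abs(C[...,2]-z)<1.7)&(np.hypot(C[...,0]-p[0],C[...,1]-p[1])<r+4);q=C[m][:,:2].astype(np.float32)
    print(len(q),cv2.minEnclosingCircle(q) if len(q) else '')
E
python3 st.py 560 -180 170
```

```text
time: 34.55
tool_pos: [599.7, 120.2, 147.8]
tcp_rot: [-179.8, -0.1, 179.5]
ft_force: [0.3, 0.6, -0.0]
finger_gap: 85.4
1453 ((603.935546875, 120.83428192138672), 32.992706298828125)
2249 ((479.2743225097656, 122.58712005615234), 21.224939346313477)
34.6 tcp [602.8 120.7 154.3] rot [-179.9    0.4  179.5] F [3.8 1.4 4.8] gap 84.9
delta [ -42.8 -300.7   15.7]
```

View pics/w16.png

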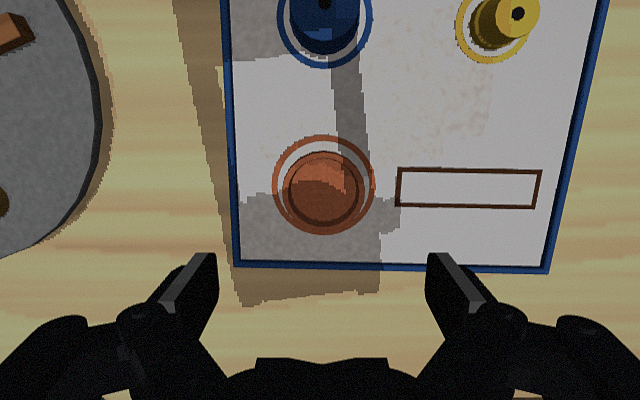

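Saucer at (603.9,120.8) against ring centre (603.2,120.7); in the view it's concentric at (323,186). Now the stake, turning the tool about -70° on the way.

```bash
python3 -m pendant '[-4,-10,4,-0.08,85, -8,-20,4,-0.11,85, -9,-25,0,-0.115,85, -10,-26,0,-0.115,85, -10,-26,0,-0.115,85, -10,-26,0,-0.115,85, -10,-26,0,-0.115,85, -10,-26,0,-0.115,85, -9,-24,0,-0.115,85, -6,-16,0,-0.1,85, -3,-8,0,-0.05,85, 0,0,0,0,85]'
python3 -m pendant '[0,0,0,0,85, 0,0,0,0,85, 0,0,0,0,85]'
python3 - <<'E'
from h import *
s=snap('wrist','w17.png');C=cloud(s)
m=(abs(C[...,2]-39)<1.5)&(np.hypot(C[...,0]-500,C[...,1]+127)<70);q=C[m][:,:2].astype(np.float32)
print(len(q),cv2.minAreaRect(q) if len(q) else '')
E
python3 st.py 499.6 -127.2 30
```

```text
time: 35.6
tool_pos: [514.5, -120.7, 183.3]
tcp_rot: [179.3, 1.9, 110.8]
ft_force: [0.0, 0.8, -0.8]
finger_gap: 84.8
time: 35.85
tool_pos: [515.2, -120.3, 185.3]
tcp_rot: [179.2, 1.9, 111.0]
ft_force: [0.8, -0.3, 0.3]
finger_gap: 85.1
1827 ((499.7530212402344, -126.41134643554688), (15.596336364746094, 98.22079467773438), 20.417144775390625)
35.9 tcp [ 515.3 -120.1  185.3] rot [179.2   1.9 111. ] F [ 0.  -0.4  0.1] gap 85.0
delta [ -15.7   -7.1 -155.3]
```

View pics/w17.png

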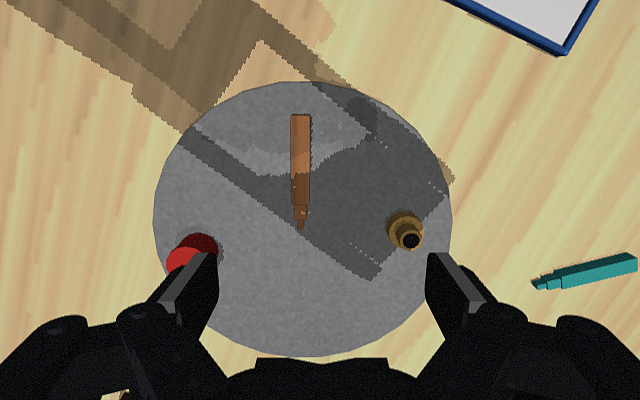

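The stake is at (301,170), running up and down between the jaws, which is square to the jaw direction. Descending.

```bash
python3 -m pendant '[-4,-2,-6,-0.01,80, -6,-3,-12,0,70, -4,-2,-16,0,60, 0,0,-18,0,50, 0,0,-18,0,45, 0,0,-12,0,45, 0,0,-5,0,45, 0,0,0,0,45, 0,0,0,0,45]'
python3 st.py 499.7 -126.8 28
```

```text
time: 36.65
tool_pos: [499.7, -122.6, 92.4]
tcp_rot: [179.2, 1.9, 111.0]
ft_force: [0.2, -0.2, -0.0]
finger_gap: 45.1
36.65 tcp [ 499.7 -122.6   92.4] rot [179.2   1.9 111. ] F [ 0.2 -0.2 -0. ] gap 45.1
delta [ -0.   -4.2 -64.4]
```

```bash
python3 -m pendant '[0,-2,-4,-0.01,45, 0,-2,-8,0,45, 0,0,-12,0,45, 0,0,-12,0,45, 0,0,-7,0,45, 0,0,-3,0,45, 0,0,0,0,45, 0,0,0,0,45]'
python3 st.py 499.7 -126.8 28
python3 - <<'E'
from h import *
s=snap('wrist','w18.png')
E
```

```text
time: 37.32
tool_pos: [502.0, -127.8, 45.0]
tcp_rot: [179.0, 2.1, 110.4]
ft_force: [0.0, -0.3, -0.3]
finger_gap: 45.1
37.32 tcp [ 502.  -127.8   45. ] rot [179.    2.1 110.4] F [ 0.  -0.3 -0.3] gap 45.1
delta [ -2.3   1.  -17. ]
```

View pics/w18.png

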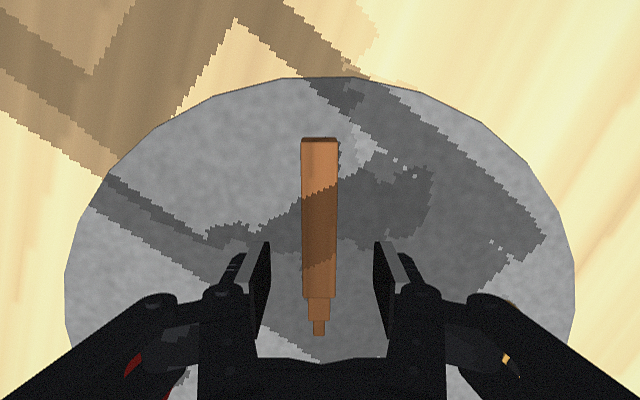

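The stake at (319,235) is centred between the pads. I'll grip about 6 mm towards the blunt end so the pads stay on the full width.

```bash
python3 -m pendant '[-2,3,-3,0,45, -2,3,-5,0,45, 0,0,-5,0,40, 0,0,-2,0,36, 0,0,0,0,32, 0,0,0,0,32, 0,0,0,0,32]' 25
python3 st.py 497.5 -121.5 28
```

```text
time: 37.95
tool_pos: [498.8, -121.2, 30.2]
tcp_rot: [178.9, 2.2, 110.4]
ft_force: [-0.8, -0.7, 0.5]
finger_gap: 32.1
37.95 tcp [ 498.8 -121.2   30.2] rot [178.9   2.2 110.4] F [-0.8 -0.7  0.5] gap 32.1
delta [-1.3 -0.3 -2.2]
```

```bash
python3 -m pendant '[-1,0,-2,0,30, 0,0,-0.5,0,26, 0,0,0,0,22, 0,0,0,0,18, 0,0,0,0,14, 0,0,0,0,10, 0,0,0,0,10, 0,0,0,0,10]' 25
python3 st.py
```

```text
time: 38.62
tool_pos: [498.4, -121.7, 28.3]
tcp_rot: [178.8, 2.2, 110.4]
ft_force: [-0.4, -0.7, 0.2]
finger_gap: 15.2
38.62 tcp [ 498.4 -121.7   28.3] rot [178.8   2.2 110.4] F [-0.4 -0.7  0.2] gap 15.2
```

```bash
python3 -m pendant '[0,0,3,0,10, 0,0,5,0,10, 0,0,8,0,10, 0,0,12,0,10, 0,0,14,0,10, 0,0,14,0,10, 0,0,14,0,10, 0,0,10,0,10, 0,0,0,0,10]'
python3 - <<'E'
from h import *
snap('wrist','w19.png')
s=snap('wrist');C=cloud(s)-sensors.sense()['tool_pos']
hsv=cv2.cvtColor(s['frame'],cv2.COLOR_BGR2HSV)
m=(cv2.inRange(hsv,(2,90,20),(20,255,255))>0)&(abs(C[...,2]-12)<8)&(np.hypot(C[...,0],C[...,1])<75);q=C[m]
print(len(q),cv2.minAreaRect(q[:,:2].astype(np.float32)))
A=np.c_[q[:,:2],np.ones(len(q))];print('plane',np.linalg.lstsq(A,q[:,2],rcond=None)[0])
E
python3 st.py
```

```text
time: 39.37
tool_pos: [497.7, -121.4, 115.7]
tcp_rot: [178.8, 2.2, 110.4]
ft_force: [-0.5, -0.3, 0.5]
finger_gap: 15.0
7168 ((-2.9613897800445557, -4.752326965332031), (24.86924934387207, 94.64190673828125), 20.391077041625977)
plane [1.15074354e-03 1.27138010e-03 1.22032919e+01]
39.47 tcp [ 496.7 -121.1  113.5] rot [178.9   2.1 110.4] F [-0.1  0.3 -0.4] gap 15.5
```

View pics/w19.png

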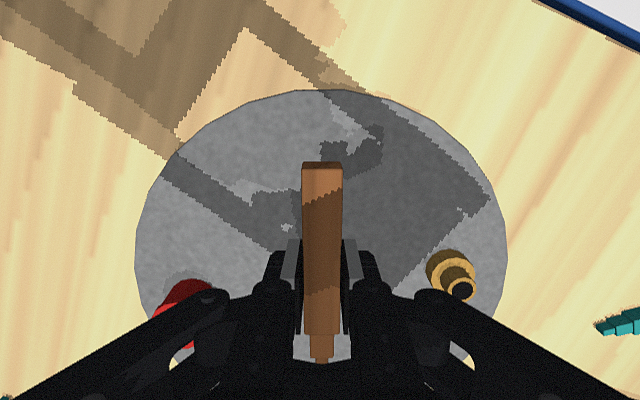

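The stake is held level at (322,250). Carrying it to the oblong, turning about -22° on the way.

```bash
python3 -m pendant '[3,12,2,-0.02,10, 7,25,2,-0.04,10, 10,35,0,-0.04,10, 10,35,0,-0.04,10, 10,35,0,-0.04,10, 10,35,0,-0.04,10, 10,35,0,-0.04,10, 10,35,0,-0.04,10, 10,35,0,-0.04,10, 10,35,0,-0.04,10, 7,22,0,0,10, 3,10,0,0,10]'
python3 -m pendant '[0,0,0,0,10, 0,0,0,0,10, 0,0,0,0,10]'
python3 st.py 605.6 245 11
```

```text
time: 40.47
tool_pos: [588.8, 240.9, 101.8]
tcp_rot: [-180.0, 2.2, 87.1]
ft_force: [0.7, -1.2, 0.2]
finger_gap: 15.2
time: 40.72
tool_pos: [586.7, 241.4, 98.0]
tcp_rot: [-179.7, 2.4, 87.3]
ft_force: [-0.2, -0.1, 0.4]
finger_gap: 15.4
40.72 tcp [586.7 241.4  98. ] rot [-179.7    2.4   87.3] F [-0.2 -0.1  0.4] gap 15.4
delta [ 18.9   3.6 -87. ]
```

```bash
python3 -m pendant '[6,1,-4,0.01,10, 6,1,-8,0.01,10, 5,1,-12,0,10, 0,0,-14,0,10, 0,0,-12,0,10, 0,0,-6,0,10, 0,0,-2,0,10, 0,0,0,0,10, 0,0,0,0,10]'
python3 - <<'E'
from h import *
s=snap('wrist','w20.png');t=sensors.sense()['tool_pos'];C=cloud(s)-t
hsv=cv2.cvtColor(s['frame'],cv2.COLOR_BGR2HSV)
m=(cv2.inRange(hsv,(2,90,20),(20,255,255))>0)&(abs(C[...,2]-12)<5)&(np.hypot(C[...,0],C[...,1])<75);q=C[m]
print(len(q),cv2.minAreaRect(q[:,:2].astype(np.float32)),q[:,2].mean(),q.max(0),q.min(0))
E
python3 st.py 605.6 245 11
```

```text
time: 41.47
tool_pos: [603.6, 236.7, 30.5]
tcp_rot: [-179.4, 2.6, 88.2]
ft_force: [0.4, -0.2, -0.1]
finger_gap: 15.6
7052 ((5.099956512451172, -3.0536537170410156), (94.0580825805664, 26.922502517700195), 88.21488189697266) 10.728673449877082 [18.88000241 44.29818784 16.3269746 ] [ -9.08227799 -49.93706434   7.01475611]
41.52 tcp [603.5 236.7  30.6] rot [-179.4    2.6   88.2] F [-0.8  0.5 -0.8] gap 15.4
delta [  2.1   8.3 -19.6]
```

View pics/w20.png

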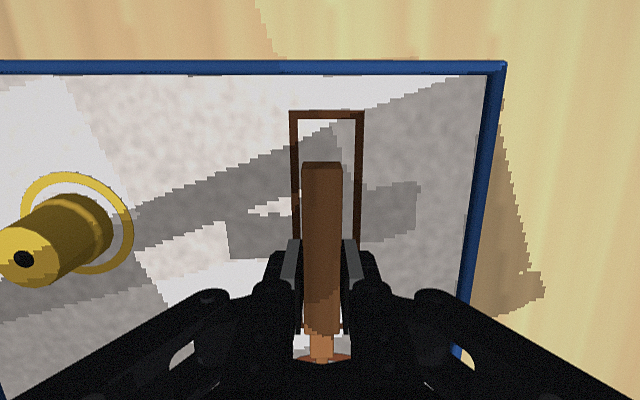

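The stake at (320,250) is above the oblong and parallel to it, about 8 mm short in +y. Correcting and lowering.

```bash
python3 -m pendant '[1,4,0,0.01,10, 1,4,0,0,10, 0,0,-4,0,10, 0,0,-5,0,10, 0,0,-3,0,10, 0,0,0,0,10, 0,0,0,0,10]'
python3 st.py 605.4 245.3 11
```

```text
time: 42.1
tool_pos: [607.7, 247.3, 20.8]
tcp_rot: [-179.7, 2.4, 88.9]
ft_force: [-0.2, -0.4, -0.3]
finger_gap: 15.2
42.1 tcp [607.7 247.3  20.8] rot [-179.7    2.4   88.9] F [-0.2 -0.4 -0.3] gap 15.2
delta [-2.3 -2.  -9.8]
```

```bash
python3 -m pendant '[-1,-1,-2,-0.005,10, -1,-1,-3,0,10, 0,0,-2,0,10, 0,0,0,0,10, 0,0,0,0,10, 0,0,0,0,10]'
python3 st.py 605.4 245.3 11
```

```text
time: 42.6
tool_pos: [605.1, 244.6, 12.7]
tcp_rot: [-179.6, 2.5, 88.6]
ft_force: [-0.2, 0.5, -0.7]
finger_gap: 15.0
42.6 tcp [605.1 244.6  12.7] rot [-179.6    2.5   88.6] F [-0.2  0.5 -0.7] gap 15.0
delta [ 0.3  0.7 -1.7]
```

```bash
python3 -m pendant '[0,0.5,-1,0,10, 0,0,-0.5,0,10, 0,0,0,0,10, 0,0,0,0,10]'
python3 -m pendant '[0,0,-1,0,10, 0,0,-0.5,0,10, 0,0,0,0,10, 0,0,0,0,10]'
python3 st.py 605.4 245.3 11
```

```text
time: 42.93
tool_pos: [605.5, 245.2, 11.5]
tcp_rot: [-179.7, 2.4, 88.5]
ft_force: [0.7, -0.3, -0.5]
finger_gap: 15.0
time: 43.27
tool_pos: [606.2, 245.4, 11.5]
tcp_rot: [-179.7, 2.4, 88.6]
ft_force: [-0.1, 0.1, -0.4]
finger_gap: 15.2
43.27 tcp [606.2 245.4  11.5] rot [-179.7    2.4   88.6] F [-0.1  0.1 -0.4] gap 15.2
delta [-0.8 -0.1 -0.5]
```

It has stopped descending at 11.5, which matches the grasp offset, so the stake is on the tray. Releasing and retreating.

```bash
python3 -m pendant '[0,0,0,0,18, 0,0,0,0,24, 0,0,0,0,32, 0,0,0,0,40, 0,0,3,0,40, 0,0,6,0,40, 0,0,12,0,45, 0,0,20,0,50, 0,0,26,0,60, 0,0,30,0,70, 0,0,30,0,85, 0,0,20,0,85]'
python3 - <<'E'
from h import *
s=snap('wrist','w21.png');C=cloud(s)
m=(abs(C[...,2]-22)<2)&(abs(C[...,0]-605)<25)&(abs(C[...,1]-240)<65);q=C[m][:,:2].astype(np.float32)
print(len(q),cv2.minAreaRect(q) if len(q) else '')
E
python3 st.py
```

```text
time: 44.27
tool_pos: [600.2, 243.4, 161.6]
tcp_rot: [-179.1, 2.7, 88.6]
ft_force: [0.3, -0.3, 0.1]
finger_gap: 84.9
2007 ((605.6834106445312, 239.99798583984375), (99.00408172607422, 15.744072914123535), 88.56584167480469)
44.32 tcp [602.4 244.2 166.8] rot [-179.5    2.5   88.6] F [1.6 0.4 4.2] gap 84.8
```

View pics/w21.png

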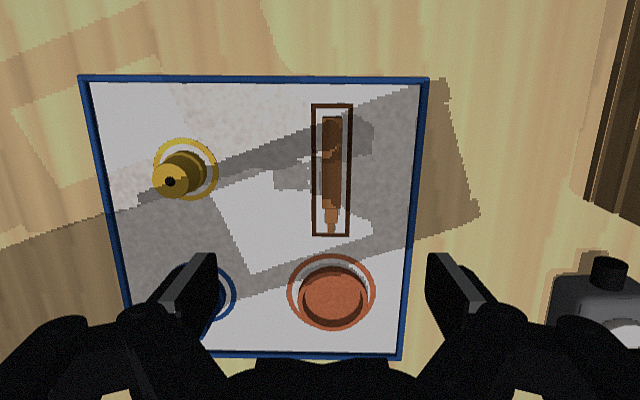

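Stake at (605.7,240.0), 88.6°, against the oblong's (605.5,240.0), 88.6°. I'll back the arm off and check the whole scene.

```bash
python3 -m pendant '[-6,0,10,0,85, -15,0,20,0,85, -20,0,25,0,85, -20,0,25,0,85, -15,0,20,0,85, -5,0,10,0,85, 0,0,0,0,85, 0,0,0,0,85, 0,0,0,0,85]'
python3 - <<'E'
from h import *
s=snap('wrist','w22.png');C=cloud(s);T=snap('top','t22.png');D=cloud(T);snap('side','s22.png')
for n,z,p,r in(('yel',42,(480.6,246.3),15),('blue',56,(476,122.7),22),('sau',24,(603.2,120.7),33),('tin',57,(436.7,-231.5),19),('conn',55,(605.2,-142.9),10)):
  for X,l in((C,'wrist'),(D,'top')):
    m=(abs(X[...,2]-z)<4)&(np.hypot(X[...,0]-p[0],X[...,1]-p[1])<r+5);q=X[m][:,:2].astype(np.float32)
    if len(q)>8: print(n,l,len(q),[np.round(a,1) for a in cv2.minEnclosingCircle(q)])
E
python3 st.py
```

```text
time: 45.07
tool_pos: [520.6, 244.1, 293.4]
tcp_rot: [179.7, 2.2, 88.5]
ft_force: [0.8, -0.6, 0.6]
finger_gap: 84.9
yel wrist 529 [array([480.9, 246.5]), np.float64(14.7)]
yel top 59 [array([480.4, 245.2]), np.float64(14.7)]
blue wrist 941 [array([476.8, 123.4]), np.float64(21.8)]
blue top 138 [array([476.9, 122.4]), np.float64(21.8)]
sau wrist 624 [array([604.6, 121.5]), np.float64(33.2)]
sau top 94 [array([604.2, 120.7]), np.float64(33.1)]
tin top 108 [array([ 437.7, -231. ]), np.float64(18.8)]
conn top 24 [array([ 606.3, -142.7]), np.float64(9.7)]
45.22 tcp [520.1 243.8 291.8] rot [179.8   2.2  88.5] F [-0.5 -0.3  0. ] gap 85.0
```

View pics/w22.png

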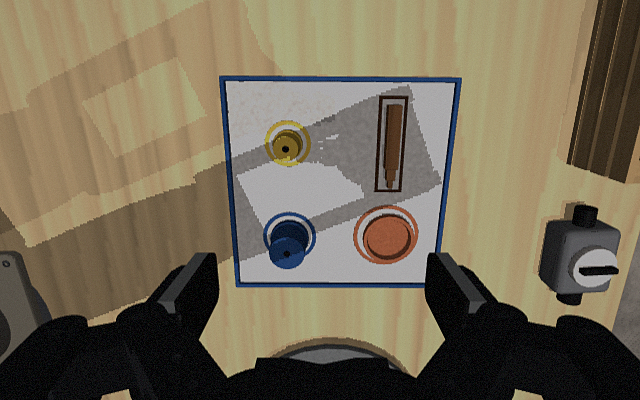

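View pics/s22.png

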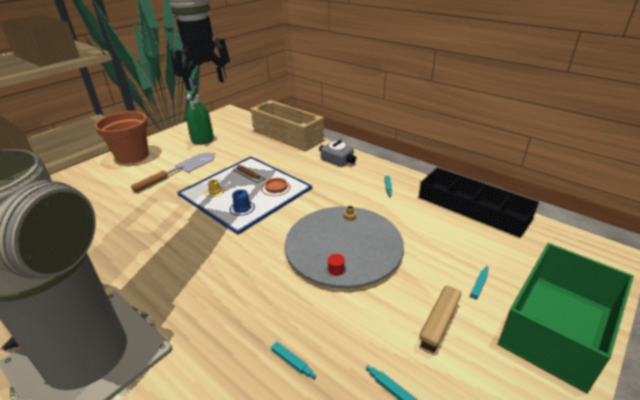

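Everything is in place: yellow pot (288,148), blue pot (288,245), saucer (388,237) and stake (391,143). The tin and connector still stand on the turntable. Handing in.

```bash
python3 -c "
from bench import job
print(job.hand_in())"
```

```text
the job is handed in; nothing more can be done
None
```

The repotting kit is laid out on the tray and the job is handed in, at about 45 s of the 112 s allowed. I moved the yellow pot, blue pot, saucer and stake in that order, and lowered each until it touched the tray before letting go.

| Item | Measured (wrist camera, mm) | Drawn place (mm) | Off by |
|---|---|---|---|
| Yellow pot | (480.3, 246.0) | (480.6, 246.3) | 0.4 mm |
| Blue pot | (475.7, 122.8) | (476.0, 122.7) | 0.3 mm |
| Saucer | (603.9, 120.8) | (603.2, 120.7) | 0.7 mm |
| Stake | (605.7, 240.0) at 88.6° | (605.5, 240.0) at 88.6° | 0.2 mm |

- **Tin and connector:** in the last top view both still stand on the turntable within about 1 mm of where they were first measured, though that was a different camera.
- **Disagreement:** the final look from farther back put the pots and saucer up to 1.6 mm off their marks, within the cameras' 2 mm calibration. One close reading put the blue pot 3 mm off, because the image edge cut it off; I discounted it.
- **Not checked:** I read the wrist force only at the end of each move. The largest component was about 5 N, while lifting the empty gripper away. No check failed.

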